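# Secure the packets with the stop bar and hold the carrier up level

### The arm

A 6-joint arm with a two-finger parallel gripper is mounted at the origin on a cart in front of the work surface, level with it; the furniture and walls round the work are solid. World frame = base frame: x ahead of the robot, y to its left, z up, the work surface at z = 0. Lengths are in mm, angles in rad, forces in N, time in s.
With the tool pointing down it reaches from about 350 to 775 mm from the base axis. Payload 7.3 kg.
Tool frame: the origin (TCP) lies midway between the tips of the shut fingers; the grasp point (between the pads) lies 19 mm behind it; x points along the fingers, z is the direction in which the jaws open and shut, and the axes are right-handed (so a half turn about x gives the same grasp; the last joint's range is limited). The gripper opens to 92 mm and grips with 3 to 60 N. Pads are 19 mm wide; open, the fingers measure 130 mm over their backs; the gripper's body (75 mm by 190 mm) begins 47 mm behind the grasp point.
Start: joints at [-1.485, 0.342, 1.524, -0, 1.275, -0.146], TCP at [120.63, -510.973, 226.741] pointing down, gripper open.
Joint ranges: [-2.53, 2.53], [-0.77, 2.02], [0.04, 2.7], [-1, 4.14], [0.28, 2.66], [-3.11, 3.11]. Speed limits (rad/s): [2.57, 2.57, 3.14, 3.14, 3.14, 3.14].

### API

Orientations are given as [roll, pitch, yaw] about the fixed x, y, z axes, in that order (R = Rz(yaw) Ry(pitch) Rx(roll)).
In Python, from plant import monitor, optics, close_job gives the robot as it stands.
- The arm moves only by the tool send_rows, never from a script. Its argument "commands" is a list that holds one entry, the list of rows, each a list of 5 numbers: the shift along the tool's x, y, z in m, then the turn about the tool's x in degrees, then the finger opening in m, from 0 to 0.0918. A call has 1 to 10 rows; each row shifts and turns the pose as measured when the row begins, along the tool's axes as they then stand; what a row does not reach is not made up. A row lasts 1/12 s, in which the tool goes at most 41.7 mm and 7.16 degrees, less where a joint would pass 70% of its speed; a pose out of reach is approached as far as the arm can. A call with a gripper value outside its range is refused whole. The fingers move at their own pace and stop on an object; the grip force is fixed at half the most. Time passes only in rows, so rows that do not move let the fingers close. It gives the time, the measured TCP pose, the force and the opening at its end, in the units of the state.
- monitor.get_obs(): the state, without advancing time (a new reading comes with each control period).
- optics.capture(name): name is "scene" or "top"; returns a dict with "color" (400x640x3 uint8, blue, green, red), "camera_matrix" (3x3 intrinsics, pixels), "k1" (the pictures are not rectified: a ray, as slopes to the right and down, at radius r is drawn at 1 + k1 r^2 times it, then the intrinsics apply), "camera_from_world" (4x4, takes a point from world to camera coordinates). Camera axes: x right, y down, z forward; pixel columns grow to the right and rows downward; lengths in mm; the calibration is good to about 2 mm. A picture is of the moment at which its call begins. There is no depth.
- close_job(): hands the job in, once; it reports no verdict.
The state is a dict: "time": time; "joint_positions": joint angles; "dq": joint speeds; "tau": joint torques, N m; "tool_pos": TCP position; "tcp_rot": TCP orientation; "contact_force": force on the tool from outside, world axes, zero at the start; "moment": the same for the moment, N m; "grip_width": finger opening in mm.
Only numpy, scipy, OpenCV 4.12 (cv2) and the standard library are available. Lean on these libraries where they do the work, as an engineer would, in place of code of your own. Each camera call takes 0.05 s, during which the arm holds its last target.

### The job

The packet in the near, open bay of the green carrier could slide off: set the loose steel stop bar on the carrier deck along that packet's outer long edge, centred on it, slide it in until it lies flush along the edge and the packet sits snug against the centre wall, and let go of the bar. Then pick the carrier up by its blue handle, never tipping it, and hold it steady and level with its feet a good 13 cm or more above the table so that the table can be wiped beneath; finish still holding it up, with both packets and the bar in place. Leave the dial timer, tally counter and stamp where they are.

Things in the scene. Friction and masses are not known exactly. Their poses are not given: they have to be found in the camera images.
- carrier_handle (a point): middle of the carrier's blue handle bar: 16 mm thick (carrier x), 104 mm long (y), 24 mm high; 80 mm above the deck, 92 mm above the feet. Axes are the carrier's: x across the handle, -x the near, open side (roughly toward the robot), z up. Carrier loose, about 0.45 kg; 0.7 kg loaded and then balanced about the handle
- carrier_deck (a point): centre of the carrier's green deck, on its top, 12 mm above the table, straight below the handle; axes as the handle's. Deck 250 mm (x) by 164 mm (y). A centre wall 20 mm thick (faces at x = +-10 mm) and 20 mm high runs along y. Far bay (+x): closed by a fixed rail, inner face x = +99 mm. Near bay (-x): no rail. Rails 10 mm high at the y ends, inner faces y = +-77 mm, x = -92 to 100 mm
- bar_grip (a point): middle of the orange upright grip on the loose stop bar (0.15 kg), 40 mm above the bar's underside. Steel foot 24 mm wide (bar x), 130 mm long (bar y), 14 mm high; grip in its middle, 18 mm (x) by 30 mm (y), from 14 to 60 mm above the underside. Same either way round: straight long faces 12 mm either side of this point. At first on the table left or right of the carrier
- near_packet: biscuit packet lying loose on the deck in the near bay, 86 mm (x) by 136 mm (y) by 13 mm; origin at the centre of its underside; long edges along y at x = -43 mm (outer) and +43 mm. At first it lies 6 to 11 mm off the centre wall, slightly turned; it weighs 34 g and slides when pushed
- far_packet: the same kind of packet in the far bay, between the centre wall and the fixed rail, to be left there. Origin at the centre of its underside
- dial_timer: bystander: red-topped kitchen timer, 64 mm across, 37 mm high; origin under its centre
- tally_counter: bystander: white hand tally counter 26x50x56 mm; origin under its centre
- date_stamp: bystander: wooden hand stamp 26x42 mm, 78 mm high; origin under its centre
There are look-alikes about, which are no part of the job. What is shaped like the part that bears bar_grip but pink or turquoise is not meant.

How it is judged:
By the outcome, as a careful person would: the job done as asked, in the order asked, and still so for the second after the job is handed in, while the arm keeps its last pose, push and grip.
It also fails if it takes over 58 s, if anything falls off the work surface, if the arm or the gripper's body presses on something with over 40 N, if the wrist force passes 120 N, or if a joint passes its speed limit or range.

## Working session

There is one attempt and no reset: what is moved stays moved. The work goes in short steps, Python scripts to look and compute and a tool call to move; the robot and the scene stay as the last step left them, time stands still between calls to the robot, and variables do not carry over. Pictures are saved under pics/ and viewed, and the job is handed in when it is done.

Besides the shell and the picture viewer there is one more tool, called after "Call:" as name(argument=value, ...), one argument or row to a line, values as JSON. send_rows: Moves the arm, as the interface text tells. Its arguments: {"type":"object","properties":{"commands":{"type":"array","items":{"type":"array","items":{"type":"array","items":{"type":"number"}}}}},"required":["commands"]}

```bash
mkdir -p pics; ls
python3 - <<'E'
from plant import monitor, optics
import cv2,numpy as np
print(monitor.get_obs())
for n in ("scene","top"):
    c=optics.capture(n); cv2.imwrite(f"pics/{n}0.png",c["color"]); print(n,c["camera_matrix"],c["k1"],c["camera_from_world"])
E
```

```text
pics
{'time': 0.0, 'joint_positions': array([-1.48497573e+00,  3.42730580e-01,  1.52500512e+00,  1.63093913e-05,
        1.27537098e+00, -1.45966375e-01]), 'dq': array([ 0.00098966,  0.00066178, -0.00015296, -0.00178528, -0.00051637,
        0.00166901]), 'tau': array([ 2.26890629e-04, -4.31245458e+01, -2.44221246e+01,  7.17328792e-02,
        5.61536278e-02, -1.47490937e-04]), 'tool_pos': array([ 120.6111806 , -510.55454166,  226.04502665]), 'tcp_rot': array([2.98532587, 1.56928222, 1.64631176]), 'contact_force': array([-0.06810547,  0.27614429, -1.14917556]), 'moment': array([-0.06646566,  0.03150499, -0.017897  ]), 'grip_width': 92.05771116698953}
scene [[513.16239087   0.         318.53150549]
 [  0.         513.16239087 196.36689653]
 [  0.           0.           1.        ]] -0.1640141360010011 [[-8.48696870e-01 -5.28738547e-01  1.22135632e-02  4.37212431e+02]
 [-3.49832909e-01  5.43910166e-01 -7.62744169e-01  2.57738952e+02]
 [ 3.96649163e-01 -6.51611295e-01 -6.46584999e-01  1.07776005e+03]
 [ 0.00000000e+00  0.00000000e+00  0.00000000e+00  1.00000000e+00]]
top [[443.18877256   0.         324.93949761]
 [  0.         443.18877256 202.17405737]
 [  0.           0.           1.        ]] -0.08672963288806998 [[ 2.41170045e-02 -9.99708905e-01  6.89962221e-04 -8.08752239e+00]
 [-9.92423369e-01 -2.40244082e-02 -1.20493504e-01  5.57865117e+02]
 [ 1.20475005e-01  2.22120775e-03 -9.92713876e-01  1.41039817e+03]
 [ 0.00000000e+00  0.00000000e+00  0.00000000e+00  1.00000000e+00]]
```

View pics/scene0.png

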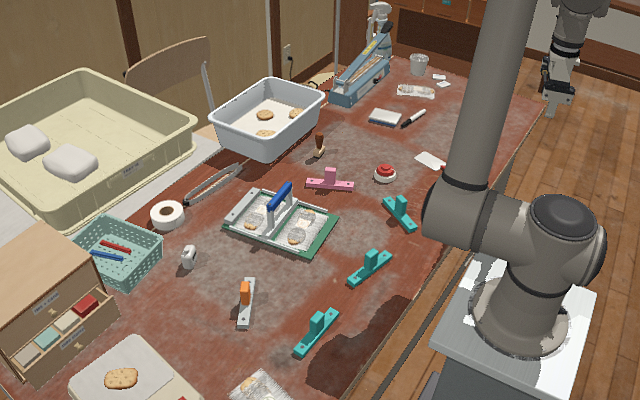

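View pics/top0.png

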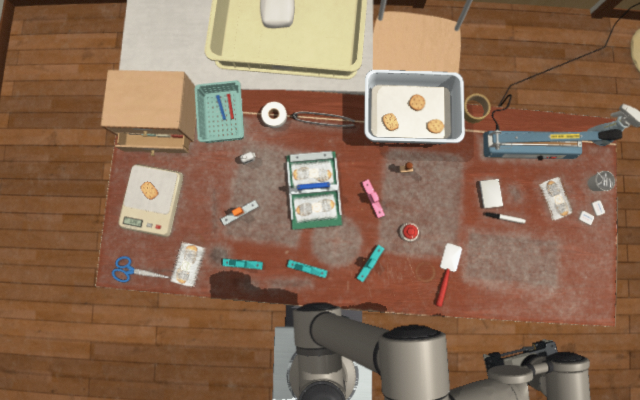

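Orange-gripped bar is at about (240,212) top / (245,290) scene; carrier at (315,190) top. Enlarging.

```bash
cat > h.py <<'E'
from plant import monitor, optics
import cv2,numpy as np
from scipy.spatial.transform import Rotation as R
def cap(n): return optics.capture(n)
def crop(c,x0,y0,x1,y1,s,fn):
    im=cv2.resize(c["color"][y0:y1,x0:x1],None,fx=s,fy=s,interpolation=cv2.INTER_CUBIC); cv2.imwrite("pics/"+fn,im)
def px(c,P):
    P=np.atleast_2d(P).astype(float); T=c["camera_from_world"]
    r,_=cv2.Rodrigues(T[:3,:3]); d=np.array([c["k1"],0,0,0,0.])
    return cv2.projectPoints(P,r,T[:3,3],c["camera_matrix"],d)[0][:,0]
def w(c,uv,z):
    uv=np.atleast_2d(uv).astype(float)
    n=cv2.undistortPointsIter(uv[:,None],c["camera_matrix"],np.array([c["k1"],0,0,0,0.]),None,None,(3,50,1e-9))[:,0]
    T=c["camera_from_world"]; Rm=T[:3,:3]; o=-Rm.T@T[:3,3]
    d=np.c_[n,np.ones(len(n))]@Rm
    return o+d*((z-o[2])/d[:,2])[:,None]
E
python3 - <<'E'
from h import *
c=cap("top"); crop(c,270,140,370,240,6,"t1.png"); crop(c,210,190,270,235,10,"t2.png")
s=cap("scene"); crop(s,210,170,350,270,5.7,"s1.png"); crop(s,220,265,275,340,8,"s2.png")
E
```

```text
(no output)
```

View pics/t1.png

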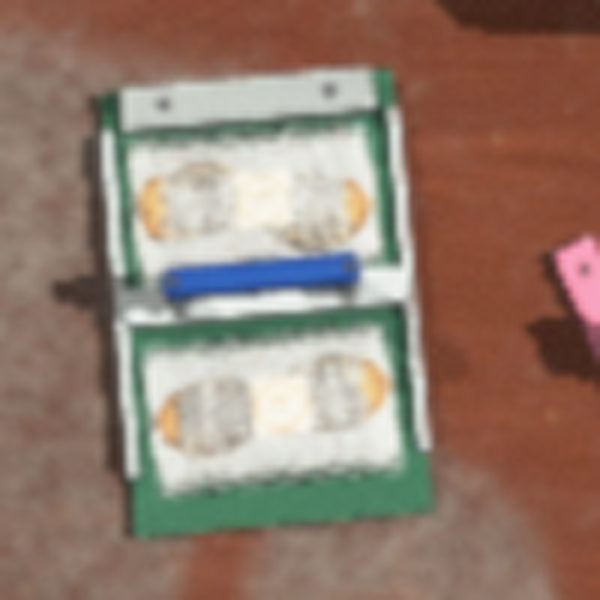

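View pics/t2.png

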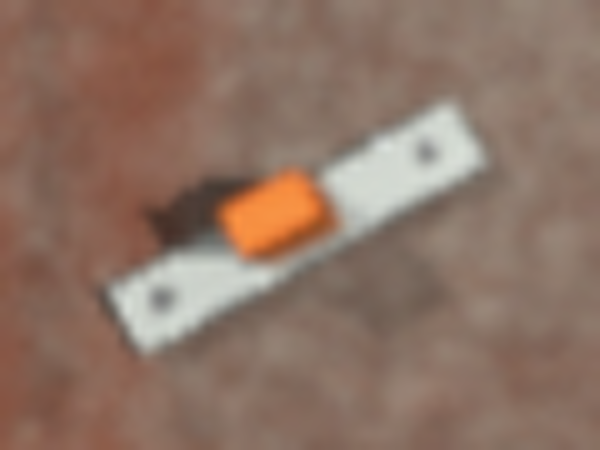

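View pics/s1.png

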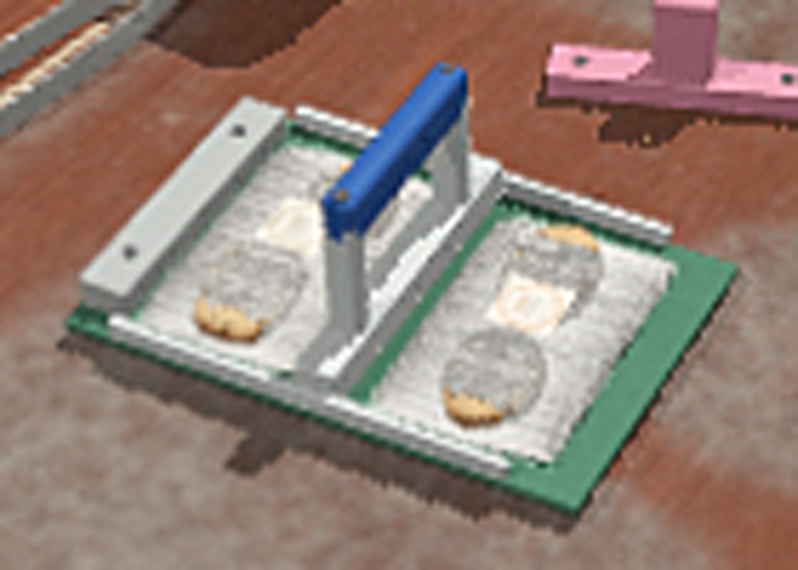

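View pics/s2.png

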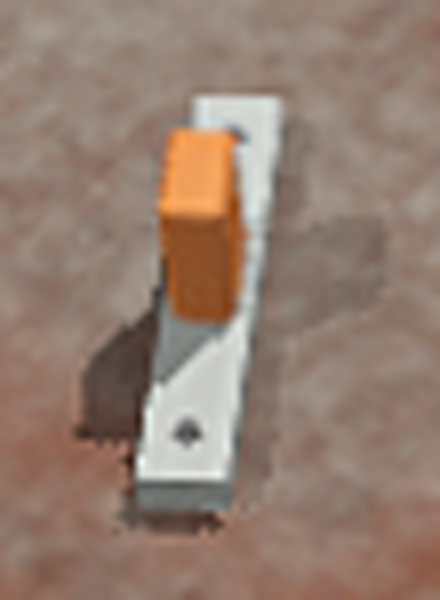

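```bash
cat > fit.py <<'E'
from h import *
from scipy.optimize import least_squares
t=cap("top"); s=cap("scene")
def full(uv,x0,y0,k): return (np.array(uv,float)+.5)/k-.5+[x0,y0]
def fit(obs,guess,name):
    # obs list of (cam, uv Nx2, local Nx3)
    def loc(p,L):
        L=np.array(L,float);c,q=np.cos(p[2]),np.sin(p[2])
        return np.c_[p[0]+c*L[:,0]-q*L[:,1],p[1]+q*L[:,0]+c*L[:,1],L[:,2]]
    f=lambda p:np.concatenate([(px(c,loc(p,L))-uv).ravel() for c,uv,L in obs])
    r=least_squares(f,guess,x_scale=[1,1,.01],loss='soft_l1')
    print(name,r.x.round(2),np.degrees(r.x[2]).round(2)); 
    for c,uv,L in obs: print((px(c,loc(r.x,L))-uv).round(1).tolist())
    return r.x
E
cat > m1.py <<'E'
from fit import *
C=[(t,full([[135,535],[433,512],[97,97],[395,70],[125,290]],270,140,6),[[-125,82,12],[-125,-82,12],[125,82,12],[125,-82,12],[10,77,32]]),
   (s,full([[738,265],[577,503],[68,322],[438,65],[341,195]],210,170,5.7),[[-125,-82,12],[-125,82,12],[125,82,12],[0,-45,104],[0,45,104]])]
C[0]=(t,C[0][1][:4],C[0][2][:4])
# handle top in the top view
C.append((t,full([[165,270],[355,256]],270,140,6),[[8,52,104],[8,-52,104]]))
C[1]=(s,C[1][1][:3],C[1][2][:3])
for i in range(3): pass
fit(C,[520,20,0.05],"carrier"); fit(C[:1]+C[2:],[520,20,0.05],"c-top"); fit(C[1:2],[520,20,.05],"c-scene")
B=[(t,full([[108,292],[150,352],[488,158],[450,102]],210,190,10),[[12,65,14],[-12,65,14],[-12,-65,14],[12,-65,14]]),
   (s,full([[193,97],[282,97],[140,478],[235,480]],220,265,8),[[12,-65,14],[-12,-65,14],[12,65,14],[-12,65,14]])]
g=[450,200,-0.5]
print(w(t,[[240,212]],14))
for gg in (0.5,-0.5): fit(B,[450,200,gg],"bar")
fit(B[:1],[450,200,.5],"b-top");fit(B[1:],[450,200,.5],"b-scene")
# packet near: top z=25
Pk=[(t,full([[142,347],[387,326],[405,468],[167,495]],270,140,6),[[43,68,25],[43,-68,25],[-43,-68,25],[-43,68,25]]),
 (s,full([[512,218],[680,264],[548,465],[370,400]],210,170,5.7),[[43,-68,25],[-43,-68,25],[-43,68,25],[43,68,25]])]
fit(Pk,[450,20,.05],"packet")
E
python3 m1.py
```

```text
carrier [6.0067e+02 4.2860e+01 1.1000e-01] 6.47
[[0.3, 0.8], [0.3, 0.3], [0.7, -0.4], [-0.3, -0.1]]
[[0.4, 0.1], [0.2, 1.3], [-1.1, -0.1]]
[[-0.7, -0.1], [0.9, -0.7]]
c-top [6.0045e+02 4.3550e+01 1.1000e-01] 6.35
[[-0.0, 0.9], [0.0, 0.4], [0.6, -0.4], [-0.4, -0.0]]
[[-0.9, -0.1], [0.7, -0.6]]
c-scene [6.0152e+02 4.1390e+01 1.2000e-01] 6.6
[[0.4, -0.5], [0.3, 0.7], [-1.0, -0.4]]
[[520.79818053 285.27063746  14.        ]]
bar [519.69 286.56   0.55] 31.68
[[0.4, 0.3], [-0.3, 0.6], [0.1, 0.2], [0.4, -0.4]]
[[0.1, -0.2], [-0.3, -0.0], [-0.1, 0.1], [-0.3, 0.1]]
bar [519.69 286.56   0.55] 31.68
[[0.4, 0.3], [-0.3, 0.6], [0.1, 0.2], [0.4, -0.4]]
[[0.1, -0.2], [-0.3, -0.0], [-0.1, 0.1], [-0.3, 0.1]]
b-top [520.33 287.1    0.55] 31.33
[[0.2, 0.0], [-0.5, 0.3], [-0.0, 0.2], [0.3, -0.5]]
b-scene [519.44 286.39   0.55] 31.78
[[0.2, -0.2], [-0.2, -0.0], [0.1, 0.1], [-0.1, 0.1]]
packet [5.371e+02 3.971e+01 1.200e-01] 7.1
[[-0.8, 0.2], [-0.5, -0.4], [-0.8, 1.9], [-2.6, 1.6]]
[[-0.4, -3.4], [0.9, -1.6], [0.4, -1.3], [-1.0, -1.3]]
```

```bash
cat > pl.py <<'E'
from h import *
def plan(x,y,z,zdir_deg,verbose=True):
    o=monitor.get_obs(); M=R.from_euler('xyz',o["tcp_rot"]).as_matrix()
    d=M.T@(np.array([x,y,z])-o["tool_pos"])
    a=np.degrees(np.arctan2(M[1,2],M[0,2]))
    # turn about tool x: + is clockwise from above
    dz=(zdir_deg-a+90)%180-90
    # final displacement is in present frame
    print("t",round(o["time"],2),"pos",o["tool_pos"].round(1),"zdir",a.round(2),"tilt",M[:,0].round(4),"grip",round(o["grip_width"],1),"F",o["contact_force"].round(1),"j",o["joint_positions"].round(2))
    print("tool shift mm",d.round(1),"turn deg",round(-dz,2),"alt",round(-dz-180*np.sign(-dz),2)); print("z axis",M[:,2].round(3),"y axis",M[:,1].round(3))
E
python3 -c "
from pl import *
plan(519.7,286.6,150,31.7)"
```

```text
t 0.3 pos [ 120.6 -510.8  226.5] zdir -76.72 tilt [-1.e-04  4.e-04 -1.e+00] grip 91.6 F [-0.3 -0.2 -0.2] j [-1.48  0.34  1.52 -0.    1.28 -0.15]
tool shift mm [  76.8  571.6 -684.4] turn deg 71.58 alt -108.42
z axis [ 0.23  -0.973 -0.   ] y axis [0.973 0.23  0.   ]
```

Call:
send_rows(
  commands=[
    [[0, 0.04, 0.006, -4.2, 0.0918], [0, 0.04, 0.006, -4.2, 0.0918], [0, 0.04, 0.006, -4.2, 0.0918], [0, 0.04, 0.006, -4.2, 0.0918], [0, 0.04, 0.006, -4.2, 0.0918], [0, 0.04, 0.006, -4.2, 0.0918], [0, 0.04, 0.006, -4.2, 0.0918], [0, 0.04, 0.006, -4.2, 0.0918], [0, 0.04, 0.006, -4.2, 0.0918], [0, 0.04, 0.006, -4.2, 0.0918]],
  ],
)

```text
time: 1.13
tool_pos: [487.3, -351.5, 223.8]
tcp_rot: [-1.93, 1.568, -2.52]
contact_force: [0.4, -0.4, 0.4]
grip_width: 91.8
```

```bash
python3 -c "
from pl import *
plan(519.7,286.6,150,31.7)"
```

```text
t 1.13 pos [ 487.3 -351.5  223.8] zdir -33.8 tilt [-0.0025 -0.0018 -1.    ] grip 91.8 F [ 0.4 -0.4  0.4] j [-0.75  0.49  1.31 -0.    1.35 -0.16]
tool shift mm [  72.5  548.4 -328. ] turn deg -65.5 alt 114.5
z axis [ 0.831 -0.556 -0.001] y axis [ 0.556  0.831 -0.003]
```

Call:
send_rows(
  commands=[
    [[0, 0.04, 0.004, -3.5, 0.0918], [0, 0.04, 0.004, -3.5, 0.0918], [0, 0.04, 0.004, -3.5, 0.0918], [0, 0.04, 0.004, -3.5, 0.0918], [0, 0.04, 0.004, -3.5, 0.0918], [0, 0.04, 0.004, -3.5, 0.0918], [0, 0.04, 0.004, -3.5, 0.0918], [0, 0.04, 0.004, -3.5, 0.0918], [0, 0.04, 0.004, -3.5, 0.0918], [0, 0.04, 0.004, -3.5, 0.0918]],
  ],
)

```text
time: 1.97
tool_pos: [648.6, 25.0, 219.2]
tcp_rot: [-2.7, 1.567, -2.647]
contact_force: [0.6, -0.4, 0.3]
grip_width: 91.7
```

```bash
python3 -c "
from pl import *
plan(519.7,286.6,150,31.7)"
```

```text
t 1.97 pos [648.6  25.  219.2] zdir 3.01 tilt [-0.0034 -0.0018 -1.    ] grip 91.7 F [ 0.6 -0.4  0.3] j [-0.08  0.58  1.15 -0.    1.41 -0.13]
tool shift mm [  69.2  268.1 -114.8] turn deg -28.69 alt 151.31
z axis [ 0.999  0.053 -0.003] y axis [-0.053  0.999 -0.002]
```

Call:
send_rows(
  commands=[
    [[0.006, 0.036, -0.0067, -3.6, 0.0918], [0.006, 0.036, -0.0067, -3.6, 0.0918], [0.006, 0.036, -0.0067, -3.6, 0.0918], [0.006, 0.036, -0.0067, -3.6, 0.0918], [0.006, 0.036, -0.0067, -3.6, 0.0918], [0.006, 0.036, -0.0067, -3.6, 0.0918], [0.006, 0.036, -0.0067, -3.6, 0.0918], [0.006, 0.036, -0.0067, -3.6, 0.0918], [0, 0, 0, 0, 0.0918]],
  ],
)

```text
time: 2.72
tool_pos: [509.9, 303.3, 166.0]
tcp_rot: [2.558, 1.567, -3.133]
contact_force: [0.7, 0.1, -0.0]
grip_width: 91.9
```

```bash
python3 -c "
from pl import *
plan(519.7,286.6,29,31.7)"
```

```text
t 2.72 pos [509.9 303.3 166. ] zdir 33.91 tilt [-0.0042 -0.     -1.    ] grip 91.9 F [ 0.7  0.1 -0. ] j [ 0.41  0.52  1.41  0.    1.21 -0.19]
tool shift mm [137.  -19.6  -0.7] turn deg 2.21 alt -177.79
z axis [ 0.83   0.558 -0.004] y axis [-0.558  0.83   0.002]
```

Call:
send_rows(
  commands=[
    [[0.01, -0.0196, -0.0007, 2.2, 0.0918], [0.03, 0, 0, 0, 0.0918], [0.03, 0, 0, 0, 0.0918], [0.025, 0, 0, 0, 0.0918], [0, 0, 0, 0, 0.0918]],
  ],
)

```text
time: 3.13
tool_pos: [523.2, 284.7, 68.5]
tcp_rot: [-0.255, 1.569, 0.294]
contact_force: [-0.5, 0.4, -0.4]
grip_width: 91.9
```

```bash
python3 -c "
from pl import *
plan(519.7,286.6,29,31.7)
c=cap('top'); crop(c,200,170,290,240,8,'t3.png')
c=cap('scene'); crop(c,200,235,300,335,6,'s3.png')"
```

```text
t 3.13 pos [523.2 284.7  68.5] zdir 31.45 tilt [ 2.1e-03  6.0e-04 -1.0e+00] grip 91.9 F [-0.5  0.4 -0.4] j [ 0.37  0.63  1.52 -0.    0.99 -0.18]
tool shift mm [39.5  3.5 -2.1] turn deg -0.25 alt 179.75
z axis [0.853 0.522 0.002] y axis [-0.522  0.853 -0.001]
```

View pics/s3.png

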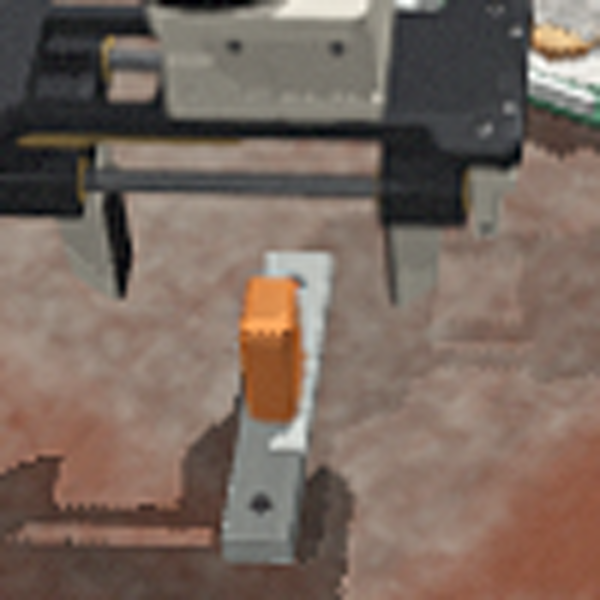

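The open fingers straddle the orange grip (270,350 in crop). Going down and closing.

Call:
send_rows(
  commands=[
    [[0.02, 0.0035, -0.002, -0.2, 0.0918], [0.019, 0, 0, 0, 0.0918], [0, 0, 0, 0, 0.01], [0, 0, 0, 0, 0.01], [0, 0, 0, 0, 0.01], [0, 0, 0, 0, 0.01], [0, 0, 0, 0, 0.01], [0, 0, 0, 0, 0.01], [0, 0, 0, 0, 0.01], [0, 0, 0, 0, 0.01]],
  ],
)

```text
time: 4.07
tool_pos: [534.2, 288.0, 49.1]
tcp_rot: [-0.195, 1.536, 0.351]
contact_force: [0.5, -0.4, 1.0]
grip_width: 43.2
```

```bash
python3 -c "
from pl import *
plan(519.7,286.6,29,31.7)"
```

```text
t 4.07 pos [534.2 288.   49.1] zdir 31.29 tilt [ 0.0324  0.0119 -0.9994] grip 43.2 F [ 0.5 -0.4  1. ] j [ 0.37  0.65  1.53 -0.    0.92 -0.18]
tool shift mm [ 19.6   6.5 -13.7] turn deg -0.41 alt 179.59
z axis [0.854 0.519 0.034] y axis [-0.519  0.855 -0.007]
```

```bash
python3 -c "
from pl import *
c=cap('scene'); crop(c,200,235,300,335,6,'s4.png')
plan(519.7,286.6,29,31.7);o=monitor.get_obs();print(o['dq'],o['moment'])
c=cap('top'); crop(c,200,170,290,240,8,'t4.png')
plan(519.7,286.6,29,31.7)"
```

```text
t 4.12 pos [534.1 288.   49. ] zdir 31.29 tilt [ 0.0322  0.0118 -0.9994] grip 38.9 F [0.  0.6 0.2] j [ 0.37  0.65  1.53 -0.    0.92 -0.18]
tool shift mm [ 19.5   6.4 -13.7] turn deg -0.41 alt 179.59
z axis [0.854 0.519 0.034] y axis [-0.519  0.855 -0.007]
[ 0.00076786  0.0049096   0.00559679 -0.00020874 -0.00167377 -0.00075613] [-0.07033772  0.00694646 -0.02355565]
t 4.17 pos [533.9 287.9  48.8] zdir 31.29 tilt [ 0.0317  0.0116 -0.9994] grip 34.9 F [-0.  -0.7 -1. ] j [ 0.37  0.66  1.53 -0.    0.92 -0.18]
tool shift mm [ 19.3   6.4 -13.4] turn deg -0.41 alt 179.59
z axis [0.854 0.519 0.033] y axis [-0.519  0.855 -0.007]
```

View pics/s4.png

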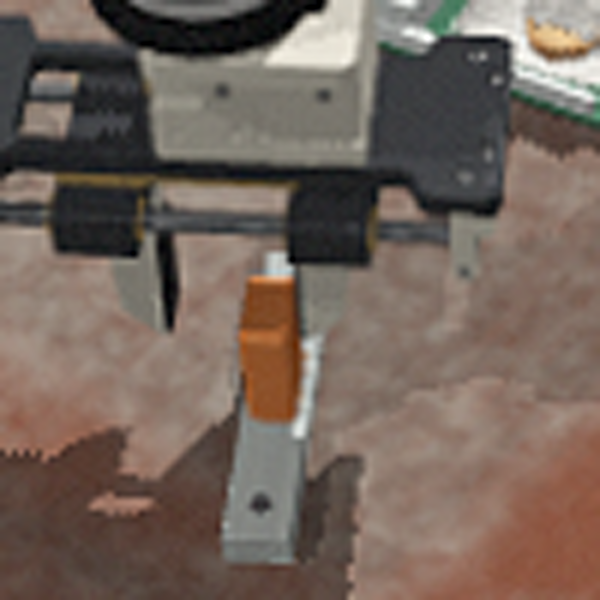

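View pics/t4.png

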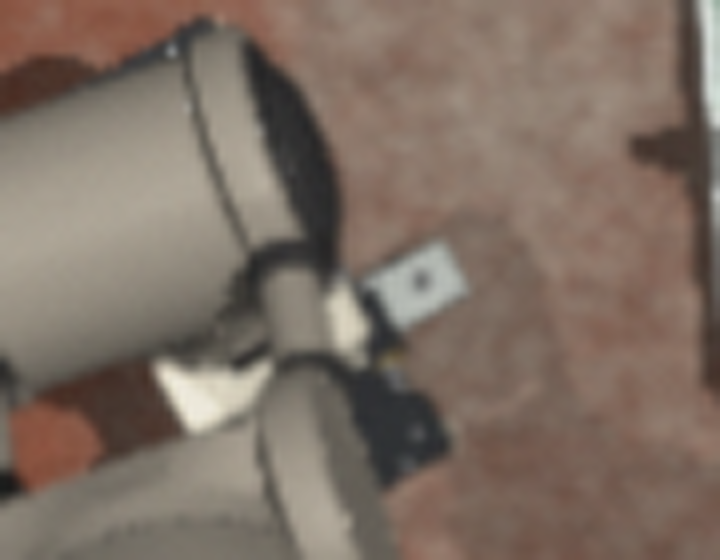

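Call:
send_rows(
  commands=[
    [[0, 0, 0, 0, 0.0918]],
  ],
)

```text
time: 4.25
tool_pos: [533.7, 287.9, 48.7]
tcp_rot: [-0.197, 1.538, 0.349]
contact_force: [-0.1, -0.2, -0.5]
grip_width: 38.6
```

```bash
python3 -c "
from pl import *
plan(519.7,286.6,29,31.7)"
```

```text
t 4.25 pos [533.7 287.9  48.7] zdir 31.29 tilt [ 0.0312  0.0114 -0.9994] grip 38.6 F [-0.1 -0.2 -0.5] j [ 0.37  0.66  1.53 -0.    0.92 -0.18]
tool shift mm [ 19.2   6.3 -13.2] turn deg -0.41 alt 179.59
z axis [0.854 0.519 0.033] y axis [-0.519  0.855 -0.007]
```

Call:
send_rows(
  commands=[
    [[0, 0, 0, 0, 0.0918], [0, 0, 0, 0, 0.0918]],
  ],
)

```text
time: 4.42
tool_pos: [533.5, 287.9, 48.4]
tcp_rot: [-0.197, 1.538, 0.349]
contact_force: [-1.1, 0.6, -1.1]
grip_width: 50.6
```

```bash
python3 -c "
from pl import *
plan(519.7,286.6,29,31.7)"
```

```text
t 4.42 pos [533.5 287.9  48.4] zdir 31.3 tilt [ 0.0308  0.0112 -0.9995] grip 50.6 F [-1.1  0.6 -1.1] j [ 0.37  0.66  1.53 -0.    0.92 -0.18]
tool shift mm [ 19.    6.2 -13.1] turn deg -0.4 alt 179.6
z axis [0.854 0.519 0.032] y axis [-0.519  0.855 -0.006]
```

Call:
send_rows(
  commands=[
    [[0.01, 0, 0, 0, 0.0918]],
  ],
)

```text
time: 4.5
tool_pos: [535.0, 288.5, 39.8]
tcp_rot: [-0.194, 1.534, 0.353]
contact_force: [0.5, -0.2, 0.2]
grip_width: 57.5
```

```bash
python3 -c "
from pl import *
plan(519.7,286.6,29,31.7)"
```

```text
t 4.5 pos [535.  288.5  39.8] zdir 31.3 tilt [ 0.0341  0.0125 -0.9993] grip 57.5 F [ 0.5 -0.2  0.2] j [ 0.37  0.67  1.54 -0.    0.9  -0.18]
tool shift mm [ 10.2   6.4 -14.4] turn deg -0.4 alt 179.6
z axis [0.854 0.519 0.036] y axis [-0.519  0.855 -0.007]
```

Call:
send_rows(
  commands=[
    [[-0.02, 0, -0.008, 0, 0.0918], [-0.02, 0, -0.008, 0, 0.0918]],
  ],
)

```text
time: 4.67
tool_pos: [517.2, 278.6, 72.4]
tcp_rot: [-0.198, 1.546, 0.349]
contact_force: [0.5, 0.1, 0.7]
grip_width: 70.4
```

```bash
python3 -c "
from pl import *
plan(519.7,286.6,29,31.7);print(monitor.get_obs()['dq'])
cap('top')
plan(519.7,286.6,29,31.7);print(monitor.get_obs()['dq'])"
```

```text
t 4.67 pos [517.2 278.6  72.4] zdir 31.3 tilt [ 0.0237  0.0086 -0.9997] grip 70.4 F [0.5 0.1 0.7] j [ 0.36  0.6   1.56 -0.    0.95 -0.18]
tool shift mm [43.5  5.8  5.2] turn deg -0.4 alt 179.6
z axis [0.854 0.519 0.025] y axis [-0.519  0.855 -0.005]
[-0.03195655 -0.39930436  0.14910857  0.00293954  0.32988152 -0.02983985]
t 4.72 pos [517.1 278.5  75.7] zdir 31.31 tilt [ 0.0261  0.0094 -0.9996] grip 74.4 F [-0.  -0.3  1.3] j [ 0.36  0.59  1.56 -0.    0.96 -0.18]
tool shift mm [46.8  5.9  5.2] turn deg -0.39 alt 179.61
z axis [0.854 0.52  0.027] y axis [-0.52   0.854 -0.006]
[ 0.00494761  0.02201786 -0.03926375  0.00420935 -0.07217568  0.00516272]
```

Call:
send_rows(
  commands=[
    [[-0.02, 0, 0, 0, 0.0918], [-0.02, 0, 0, 0, 0.0918], [0, 0, 0, 0, 0.0918], [0, 0, 0, 0, 0.0918]],
  ],
)

```text
time: 5.05
tool_pos: [515.7, 277.9, 114.4]
tcp_rot: [-0.199, 1.544, 0.347]
contact_force: [0.0, 0.0, -0.3]
grip_width: 91.9
```

```bash
python3 -c "
from pl import *
cap('top')
plan(519.7,286.6,70,31.7)"
```

```text
t 5.1 pos [515.9 278.  114.4] zdir 31.3 tilt [ 0.0254  0.0092 -0.9996] grip 91.6 F [ 0.1 -0.3  0.5] j [ 0.36  0.54  1.53 -0.    1.04 -0.18]
tool shift mm [44.6  5.6  6.6] turn deg -0.4 alt 179.6
z axis [0.854 0.519 0.027] y axis [-0.519  0.855 -0.005]
```

Call:
send_rows(
  commands=[
    [[0.02, 0, 0, 0, 0.0918]],
  ],
)

```text
time: 5.18
tool_pos: [518.5, 279.1, 96.5]
tcp_rot: [-0.194, 1.537, 0.352]
contact_force: [1.1, 0.8, 0.1]
grip_width: 91.8
```

Call:
send_rows(
  commands=[
    [[0.019, 0, 0, 0, 0.0918]],
  ],
)

```text
time: 5.27
tool_pos: [519.0, 279.3, 76.1]
tcp_rot: [-0.195, 1.537, 0.351]
contact_force: [0.4, 0.1, -0.4]
grip_width: 91.8
```

Call:
send_rows(
  commands=[
    [[0, 0, 0, 0, 0.0918]],
  ],
)

```text
time: 5.35
tool_pos: [516.9, 278.4, 71.7]
tcp_rot: [-0.198, 1.544, 0.348]
contact_force: [-1.3, -1.0, -1.1]
grip_width: 92.0
```

Call:
send_rows(
  commands=[
    [[0, 0, 0, 0, 0.0918]],
  ],
)

```text
time: 5.43
tool_pos: [516.3, 278.2, 70.3]
tcp_rot: [-0.2, 1.547, 0.346]
contact_force: [0.3, -0.0, 0.2]
grip_width: 92.0
```

Call:
send_rows(
  commands=[
    [[0, 0, 0, 0, 0.0918]],
  ],
)

```text
time: 5.52
tool_pos: [515.8, 278.0, 69.5]
tcp_rot: [-0.203, 1.549, 0.343]
contact_force: [0.3, 0.0, -0.0]
grip_width: 92.1
```

```bash
python3 -c "
from pl import *
cap('top')
plan(519.7,286.6,70,31.7)"
```

```text
t 5.57 pos [516.  278.1  69.8] zdir 31.29 tilt [ 0.0215  0.0077 -0.9997] grip 92.0 F [-0.3 -0.1  0.5] j [ 0.36  0.6   1.57 -0.    0.95 -0.18]
tool shift mm [-0.   5.4  7.6] turn deg -0.41 alt 179.59
z axis [0.854 0.519 0.022] y axis [-0.519  0.855 -0.005]
```

Call:
send_rows(
  commands=[
    [[0, 0.0054, 0.0076, -0.4, 0.0918]],
  ],
)

```text
time: 5.65
tool_pos: [519.6, 286.0, 70.3]
tcp_rot: [-0.223, 1.549, 0.33]
contact_force: [0.2, 1.3, 0.1]
grip_width: 91.6
```

Call:
send_rows(
  commands=[
    [[0, 0, 0, 0, 0.0918]],
  ],
)

```text
time: 5.73
tool_pos: [520.7, 287.4, 71.1]
tcp_rot: [-0.201, 1.546, 0.352]
contact_force: [-0.2, 0.5, -0.6]
grip_width: 92.0
```

Call:
send_rows(
  commands=[
    [[0, 0, 0, 0, 0.0918]],
  ],
)

```text
time: 5.82
tool_pos: [521.1, 287.9, 71.6]
tcp_rot: [-0.203, 1.545, 0.351]
contact_force: [-0.4, -1.1, 0.5]
grip_width: 91.8
```

```bash
python3 -c "
from pl import *
plan(519.7,286.6,70,31.7)"
```

```text
t 5.82 pos [521.1 287.9  71.6] zdir 31.73 tilt [ 0.0242  0.0088 -0.9997] grip 91.8 F [-0.4 -1.1  0.5] j [ 0.38  0.61  1.54 -0.    0.96 -0.18]
tool shift mm [ 1.6 -0.4 -2. ] turn deg 0.03 alt -179.97
z axis [0.85  0.526 0.025] y axis [-0.526  0.851 -0.005]
```

Call:
send_rows(
  commands=[
    [[0.015, 0, 0, 0, 0.0918]],
  ],
)

```text
time: 5.9
tool_pos: [523.7, 289.3, 59.7]
tcp_rot: [-0.195, 1.538, 0.359]
contact_force: [1.2, -0.2, -0.0]
grip_width: 91.7
```

Call:
send_rows(
  commands=[
    [[0.01, 0, 0, 0, 0.0918]],
  ],
)

```text
time: 5.98
tool_pos: [524.0, 289.6, 49.4]
tcp_rot: [-0.195, 1.538, 0.359]
contact_force: [-0.3, -0.3, -0.6]
grip_width: 92.1
```

Call:
send_rows(
  commands=[
    [[0.005, 0, 0, 0, 0.0918]],
  ],
)

```text
time: 6.07
tool_pos: [524.2, 289.8, 43.9]
tcp_rot: [-0.195, 1.538, 0.359]
contact_force: [-0.1, -1.1, -0.8]
grip_width: 91.8
```

```bash
python3 -c "
from pl import *
plan(519.7,286.6,29,31.7)
cap('top')
plan(519.7,286.6,29,31.7)"
```

```text
t 6.07 pos [524.2 289.8  43.9] zdir 31.78 tilt [ 0.0309  0.0116 -0.9995] grip 91.8 F [-0.1 -1.1 -0.8] j [ 0.38  0.65  1.56 -0.    0.9  -0.18]
tool shift mm [14.7 -0.2 -5.9] turn deg 0.08 alt -179.92
z axis [0.85  0.526 0.032] y axis [-0.526  0.85  -0.006]
t 6.12 pos [523.6 289.5  42.9] zdir 31.78 tilt [ 0.0291  0.0109 -0.9995] grip 91.8 F [-0.9 -1.1  0. ] j [ 0.38  0.65  1.56 -0.    0.9  -0.18]
tool shift mm [13.8 -0.3 -5.2] turn deg 0.08 alt -179.92
z axis [0.85  0.526 0.03 ] y axis [-0.526  0.85  -0.006]
```

Call:
send_rows(
  commands=[
    [[-0.035, 0, 0, 0, 0.0918], [-0.025, 0, 0, 0, 0.0918], [-0.016, 0, 0, 0, 0.0918], [-0.01, 0, 0, 0, 0.0918], [-0.005, 0, 0, 0, 0.0918], [-0.002, 0, 0, 0, 0.0918]],
  ],
)

```text
time: 6.62
tool_pos: [519.4, 287.8, 138.2]
tcp_rot: [-0.204, 1.546, 0.35]
contact_force: [-0.3, 0.5, 0.1]
grip_width: 91.6
```

```bash
python3 -c "
from pl import *
plan(519.7,286.6,29,31.7)"
```

```text
t 6.62 pos [519.4 287.8 138.2] zdir 31.77 tilt [ 0.0234  0.0085 -0.9997] grip 91.6 F [-0.3  0.5  0.1] j [ 0.38  0.53  1.48 -0.    1.11 -0.18]
tool shift mm [109.2  -0.6  -3.1] turn deg 0.07 alt -179.93
z axis [0.85  0.526 0.024] y axis [-0.526  0.85  -0.005]
```

Call:
send_rows(
  commands=[
    [[0.004, 0, 0, 0, 0.0918], [0.008, 0, 0, 0, 0.0918], [0.014, 0, 0, 0, 0.0918], [0.02, 0, 0, 0, 0.0918], [0, 0, 0, 0, 0.0918], [0, 0, 0, 0, 0.0918]],
  ],
)

```text
time: 7.12
tool_pos: [519.0, 287.5, 86.0]
tcp_rot: [-0.211, 1.55, 0.343]
contact_force: [0.3, -0.8, 0.3]
grip_width: 91.7
```

```bash
python3 -c "
from pl import *
plan(519.7,286.6,29,31.7)"
```

```text
t 7.12 pos [519.  287.5  86. ] zdir 31.76 tilt [ 0.0192  0.0068 -0.9998] grip 91.7 F [ 0.3 -0.8  0.3] j [ 0.38  0.59  1.53 -0.    1.   -0.18]
tool shift mm [57.  -0.9 -1. ] turn deg 0.06 alt -179.94
z axis [0.85  0.526 0.02 ] y axis [-0.526  0.85  -0.004]
```

Call:
send_rows(
  commands=[
    [[-0.041, 0, 0, 0, 0.0918], [-0.028, 0, 0, 0, 0.0918], [-0.016, 0, 0, 0, 0.0918], [-0.008, 0, 0, 0, 0.0918], [0.004, 0, 0, 0, 0.0918], [0.01, 0, 0, 0, 0.0918], [0.02, 0, 0, 0, 0.0918], [0.035, 0, 0, 0, 0.0918], [0, 0, 0, 0, 0.0918], [0, 0, 0, 0, 0.0918]],
  ],
)

```text
time: 7.95
tool_pos: [514.3, 285.5, 103.1]
tcp_rot: [-0.285, 1.564, 0.269]
contact_force: [0.7, 0.1, 0.9]
grip_width: 91.9
```

```bash
python3 -c "
from pl import *
plan(519.7,286.6,29,31.7)"
```

```text
t 7.95 pos [514.3 285.5 103.1] zdir 31.75 tilt [ 0.0065  0.0018 -1.    ] grip 91.9 F [0.7 0.1 0.9] j [ 0.38  0.57  1.51 -0.    1.05 -0.18]
tool shift mm [74.2 -1.7  4.7] turn deg 0.05 alt -179.95
z axis [0.85  0.526 0.006] y axis [-0.526  0.85  -0.002]
```

Call:
send_rows(
  commands=[
    [[-0.041, 0, 0, 0, 0.0918], [-0.028, 0, 0, 0, 0.0918], [-0.016, 0, 0, 0, 0.0918], [-0.008, 0, 0, 0, 0.0918], [0.004, 0, 0, 0, 0.0918], [0.01, 0, 0, 0, 0.0918], [0.02, 0, 0, 0, 0.0918], [0.035, 0, 0, 0, 0.0918], [0, 0, 0, 0, 0.0918], [0, 0, 0, 0, 0.0918]],
  ],
)

```text
time: 8.78
tool_pos: [509.9, 283.7, 122.5]
tcp_rot: [3.081, 1.565, -2.649]
contact_force: [0.7, 1.1, 1.3]
grip_width: 92.1
```

```bash
python3 -c "
from pl import *
plan(519.7,286.6,29,31.7)"
```

```text
t 8.78 pos [509.9 283.7 122.5] zdir 31.74 tilt [-0.0055 -0.003  -1.    ] grip 92.1 F [0.7 1.1 1.3] j [ 0.38  0.55  1.5  -0.    1.1  -0.18]
tool shift mm [93.4 -2.7 10.4] turn deg 0.04 alt -179.96
z axis [ 0.85   0.526 -0.006] y axis [-0.526  0.85   0.   ]
```

Call:
send_rows(
  commands=[
    [[0.02, -0.0027, 0.0104, 0, 0.0918], [0.025, 0, 0, 0, 0.0918], [0.025, 0, 0, 0, 0.0918], [0.012, 0, 0, 0, 0.0918]],
  ],
)

```text
time: 9.12
tool_pos: [522.4, 287.8, 42.1]
tcp_rot: [-2.284, 1.57, -1.73]
contact_force: [0.5, 0.4, 0.0]
grip_width: 91.7
```

```bash
python3 -c "
from pl import *
cap('top')
plan(519.7,286.6,29,31.7)"
```

```text
t 9.17 pos [521.5 287.4  40.7] zdir 31.75 tilt [-0.0026 -0.0017 -1.    ] grip 91.8 F [-2.2 -0.5 -1.4] j [ 0.38  0.67  1.54 -0.    0.94 -0.18]
tool shift mm [11.7  0.3 -2. ] turn deg 0.05 alt -179.95
z axis [ 0.85   0.526 -0.003] y axis [-0.526  0.85  -0.   ]
```

Call:
send_rows(
  commands=[
    [[0.008, 0, -0.002, 0, 0.0918], [0.004, 0, 0, 0, 0.0918]],
  ],
)

```text
time: 9.33
tool_pos: [520.3, 286.5, 29.2]
tcp_rot: [-3.051, 1.568, -2.497]
contact_force: [-0.5, 0.2, -1.0]
grip_width: 91.5
```

```bash
python3 -c "
from pl import *
cap('top')
plan(519.7,286.6,29,31.7)"
```

```text
t 9.38 pos [520.7 286.7  29.3] zdir 31.75 tilt [-0.0012 -0.0012 -1.    ] grip 92.1 F [-0.4  0.1 -1.1] j [ 0.37  0.68  1.55 -0.    0.91 -0.18]
tool shift mm [ 0.3  0.4 -0.9] turn deg 0.05 alt -179.95
z axis [ 0.85   0.526 -0.002] y axis [-0.526  0.85  -0.   ]
```

Call:
send_rows(
  commands=[
    [[0, 0, 0, 0, 0.01], [0, 0, 0, 0, 0.01], [0, 0, 0, 0, 0.01], [0, 0, 0, 0, 0.01]],
  ],
)

```text
time: 9.72
tool_pos: [522.5, 287.5, 32.5]
tcp_rot: [-0.352, 1.567, 0.202]
contact_force: [-0.1, -0.2, 0.4]
grip_width: 70.0
```

```bash
python3 -c "
from pl import *
plan(519.7,286.6,29,31.7)"
```

```text
t 9.72 pos [522.5 287.5  32.5] zdir 31.75 tilt [ 3.6e-03  7.0e-04 -1.0e+00] grip 70.0 F [-0.1 -0.2  0.4] j [ 0.37  0.68  1.55 -0.    0.92 -0.18]
tool shift mm [ 3.5  0.7 -2.8] turn deg 0.05 alt -179.95
z axis [0.85  0.526 0.003] y axis [-0.526  0.85  -0.001]
```

Call:
send_rows(
  commands=[
    [[0.0035, 0.0007, -0.0028, 0, 0.01]],
  ],
)

```text
time: 9.8
tool_pos: [521.0, 287.0, 30.3]
tcp_rot: [-0.273, 1.564, 0.281]
contact_force: [-0.2, 0.6, 0.2]
grip_width: 63.0
```

```bash
python3 -c "
from pl import *
for i in range(12): cap('top')
plan(519.7,286.6,29,31.7)"
```

```text
t 10.4 pos [519.8 286.6  29. ] zdir 31.75 tilt [ 3.7e-03  8.0e-04 -1.0e+00] grip 18.1 F [ 0.1  0.5 -1.9] j [ 0.38  0.68  1.56 -0.    0.9  -0.18]
tool shift mm [ 0.   0.1 -0.1] turn deg 0.05 alt -179.95
z axis [0.85  0.526 0.004] y axis [-0.526  0.85  -0.001]
```

```bash
cat > ov.py <<'E'
from h import *
def T(p,L):
    L=np.array(L,float);a=np.radians(p[2]);c,q=np.cos(a),np.sin(a)
    return np.c_[p[0]+c*L[:,0]-q*L[:,1],p[1]+q*L[:,0]+c*L[:,1],L[:,2]]
def rect(x0,x1,y0,y1,z): return [[x0,y0,z],[x1,y0,z],[x1,y1,z],[x0,y1,z]]
def draw(c,box,s,fn,polys):
    x0,y0,x1,y1=box
    im=cv2.resize(c["color"][y0:y1,x0:x1],None,fx=s,fy=s,interpolation=cv2.INTER_CUBIC)
    for P,col in polys:
        u=((px(c,P)-[x0,y0]+.5)*s-.5)
        cv2.polylines(im,[np.round(u*8).astype(np.int32)],True,col,1,cv2.LINE_AA,3)
    cv2.imwrite("pics/"+fn,im)
E
cat > m2.py <<'E'
from ov import *
car=[600.7,42.9,6.45]
def pk(x,y,d,z=25): # packet in carrier frame
    L=np.array(rect(-43,43,-68,68,z),float); return T(car,T([x,y,d],L))
polys=[(T(car,rect(-125,125,-82,82,12)),(0,0,255)),(T(car,rect(-8,8,-52,52,104)),(0,255,255)),(T(car,rect(-10,10,-82,82,32)),(255,0,255)),(pk(-61,3,0.5),(255,0,0))]
draw(cap("top"),(275,145,365,235),6.6,"t5.png",polys); draw(cap("scene"),(210,170,350,270),5.7,"s5.png",polys)
E
python3 m2.py
```

```text
(no output)
```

View pics/t5.png

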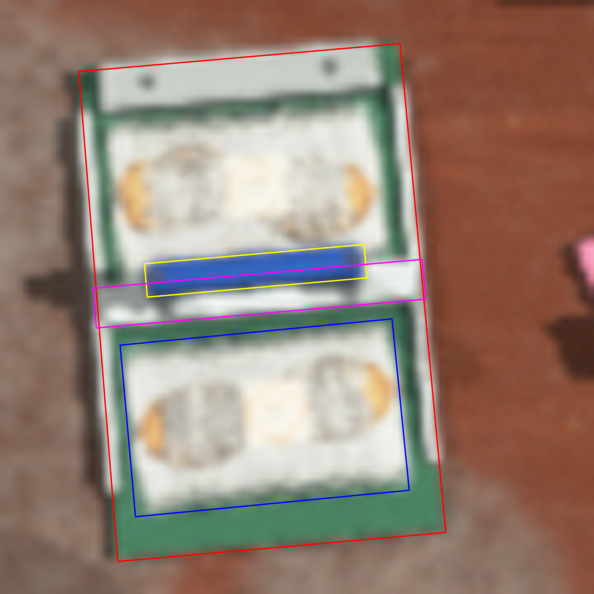

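View pics/s5.png

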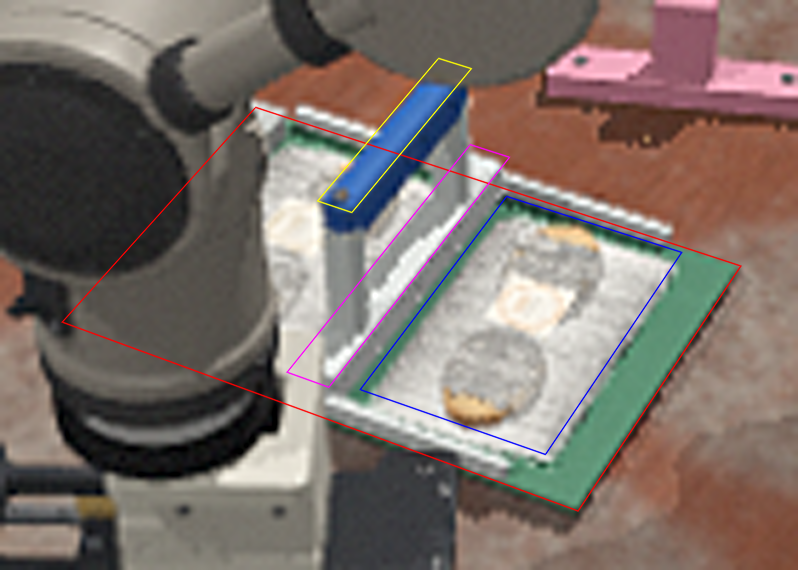

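Call:
send_rows(
  commands=[
    [[-0.01, 0, 0, 0, 0.01], [-0.025, 0, 0, 0, 0.01], [-0.025, 0, 0, 0, 0.01], [-0.015, 0, 0, 0, 0.01], [-0.005, 0, 0, 0, 0.01]],
  ],
)

```text
time: 10.92
tool_pos: [517.0, 285.5, 110.8]
tcp_rot: [3.088, 1.566, -2.641]
contact_force: [0.1, 0.4, -1.8]
grip_width: 18.1
```

```bash
python3 -c "
from pl import *
cap('top')
plan(477.1,32,90,6.45)"
```

```text
t 10.97 pos [517.4 285.7 111.1] zdir 31.75 tilt [-0.0034 -0.0021 -1.    ] grip 18.0 F [ 0.8  0.6 -0.8] j [ 0.38  0.57  1.49 -0.    1.09 -0.18]
tool shift mm [  21.8 -194.5 -167.6] turn deg 25.3 alt -154.7
z axis [ 0.85   0.526 -0.004] y axis [-0.526  0.85   0.   ]
```

Call:
send_rows(
  commands=[
    [[0, -0.0114, -0.0061, 1.3, 0.01], [0, -0.0204, -0.0109, 2.3, 0.01], [0, -0.0272, -0.0145, 3.0, 0.01], [0, -0.0295, -0.0157, 3.3, 0.01], [0, -0.0295, -0.0157, 3.3, 0.01], [0, -0.0295, -0.0157, 3.3, 0.01], [0, -0.0295, -0.0157, 3.3, 0.01], [0, -0.025, -0.0133, 2.8, 0.01], [0, -0.016, -0.0085, 1.8, 0.01], [0, -0.009, -0.0048, 1.0, 0.01]],
  ],
)

```text
time: 11.8
tool_pos: [473.4, 19.8, 103.6]
tcp_rot: [-3.026, 1.555, -2.94]
contact_force: [0.4, 1.0, -1.7]
grip_width: 18.0
```

```bash
python3 -c "
from pl import *
cap('top')
plan(477.1,32,44,6.45)"
```

```text
t 11.85 pos [472.7  18.8 103.4] zdir 4.91 tilt [-0.0172 -0.0039 -0.9998] grip 17.7 F [-1.  -1.5 -2.5] j [-0.12  0.4   1.82 -0.01  0.94 -0.2 ]
tool shift mm [59.3 12.9  6.6] turn deg -1.54 alt 178.46
z axis [ 0.996  0.086 -0.018] y axis [-0.086  0.996 -0.002]
```

Call:
send_rows(
  commands=[
    [[-0.004, 0.005, 0.004, -0.7, 0.01], [-0.01, 0.005, 0.003, -0.8, 0.01], [-0.02, 0.003, 0, 0, 0.01], [-0.035, 0, 0, 0, 0.01], [0, 0, 0, 0, 0.01], [0, 0, 0, 0, 0.01], [0.035, 0, 0, 0, 0.01], [0.025, 0, 0, 0, 0.01], [0.016, 0, 0, 0, 0.01], [0.008, 0, 0, 0, 0.01]],
  ],
)

```text
time: 12.68
tool_pos: [478.8, 36.4, 86.4]
tcp_rot: [-3.12, 1.553, -3.002]
contact_force: [-0.8, 1.2, -1.4]
grip_width: 17.9
```

```bash
python3 -c "
from pl import *
cap('top')
plan(477.1,32,44,6.45)"
```

```text
t 12.73 pos [478.1  36.4  85.5] zdir 6.75 tilt [-0.0202 -0.0023 -0.9998] grip 17.8 F [-1.4  0.1 -2.8] j [-0.08  0.44  1.82 -0.    0.9  -0.2 ]
tool shift mm [41.5 -4.3 -0.7] turn deg 0.3 alt -179.7
z axis [ 0.993  0.117 -0.02 ] y axis [-0.117  0.993  0.   ]
```

Call:
send_rows(
  commands=[
    [[-0.035, 0, 0, 0, 0.01]],
  ],
)

```text
time: 12.82
tool_pos: [474.6, 37.1, 115.1]
tcp_rot: [3.059, 1.537, -3.106]
contact_force: [-0.6, 0.0, -1.9]
grip_width: 18.0
```

Call:
send_rows(
  commands=[
    [[-0.025, 0, 0, 0, 0.01]],
  ],
)

```text
time: 12.9
tool_pos: [475.3, 37.5, 140.9]
tcp_rot: [3.052, 1.535, -3.113]
contact_force: [1.7, 0.3, -0.8]
grip_width: 17.8
```

Call:
send_rows(
  commands=[
    [[0, 0, 0, 0, 0.01]],
  ],
)

```text
time: 12.98
tool_pos: [477.6, 37.7, 144.5]
tcp_rot: [3.07, 1.541, -3.094]
contact_force: [1.1, -0.1, -1.6]
grip_width: 18.1
```

Call:
send_rows(
  commands=[
    [[0, 0, 0, 0, 0.01]],
  ],
)

```text
time: 13.07
tool_pos: [478.0, 37.9, 145.1]
tcp_rot: [3.078, 1.543, -3.086]
contact_force: [-1.3, 0.0, -2.5]
grip_width: 17.7
```

Call:
send_rows(
  commands=[
    [[0.03, 0, 0, 0, 0.01]],
  ],
)

```text
time: 13.15
tool_pos: [481.3, 37.8, 119.3]
tcp_rot: [-3.111, 1.554, -2.991]
contact_force: [2.1, -0.9, -2.2]
grip_width: 17.8
```

Call:
send_rows(
  commands=[
    [[0.02, 0, 0, 0, 0.01]],
  ],
)

```text
time: 13.23
tool_pos: [480.3, 37.9, 97.7]
tcp_rot: [-3.118, 1.554, -2.997]
contact_force: [-0.8, -0.1, -2.8]
grip_width: 17.9
```

Call:
send_rows(
  commands=[
    [[0.01, 0, 0, 0, 0.01]],
  ],
)

```text
time: 13.32
tool_pos: [479.4, 38.1, 85.7]
tcp_rot: [-3.138, 1.553, -3.017]
contact_force: [0.5, -0.6, -1.8]
grip_width: 18.0
```

```bash
python3 -c "
from pl import *
cap('top')
plan(477.1,32,44,6.45)"
```

```text
t 13.37 pos [477.9  38.2  84. ] zdir 6.93 tilt [-0.0221 -0.002  -0.9998] grip 17.6 F [-1.8  1.1 -4. ] j [-0.08  0.44  1.82 -0.    0.9  -0.2 ]
tool shift mm [40.1 -6.1 -0.6] turn deg 0.48 alt -179.52
z axis [ 0.992  0.121 -0.022] y axis [-0.121  0.993  0.001]
```

Call:
send_rows(
  commands=[
    [[0, 0, 0, 0, 0.01], [0, 0, 0, 0, 0.01]],
  ],
)

```text
time: 13.53
tool_pos: [476.7, 38.4, 82.5]
tcp_rot: [3.085, 1.545, -3.077]
contact_force: [0.7, 0.8, -2.1]
grip_width: 17.9
```

Call:
send_rows(
  commands=[
    [[0, -0.006, 0.03, 0.4, 0.01]],
  ],
)

```text
time: 13.62
tool_pos: [502.0, 36.9, 81.2]
tcp_rot: [3.056, 1.537, -3.112]
contact_force: [0.6, 0.4, -1.4]
grip_width: 17.7
```

Call:
send_rows(
  commands=[
    [[0, 0, 0.015, 0, 0.01]],
  ],
)

```text
time: 13.7
tool_pos: [519.7, 38.1, 81.6]
tcp_rot: [3.075, 1.541, -3.093]
contact_force: [1.1, -0.4, -0.9]
grip_width: 18.0
```

Call:
send_rows(
  commands=[
    [[0, 0, 0.006, 0, 0.01]],
  ],
)

```text
time: 13.78
tool_pos: [527.3, 38.8, 81.8]
tcp_rot: [3.077, 1.542, -3.092]
contact_force: [-0.5, 0.2, -1.6]
grip_width: 18.0
```

Call:
send_rows(
  commands=[
    [[0, 0, 0, 0, 0.01]],
  ],
)

```text
time: 13.87
tool_pos: [528.8, 38.8, 82.3]
tcp_rot: [3.088, 1.544, -3.081]
contact_force: [-0.8, 0.3, -0.6]
grip_width: 18.0
```

```bash
python3 -c "
from pl import *
cap('top')
plan(477.1,32,44,6.45)"
```

```text
t 13.92 pos [528.   38.8  82.2] zdir 6.56 tilt [-0.0276 -0.0016 -0.9996] grip 17.8 F [-0.7  0.4 -2.4] j [-0.07  0.52  1.68 -0.    0.97 -0.18]
tool shift mm [ 39.6  -1.  -50.2] turn deg 0.11 alt -179.89
z axis [ 0.993  0.114 -0.028] y axis [-0.114  0.993  0.002]
```

Call:
send_rows(
  commands=[
    [[0, 0, -0.038, 0, 0.01], [0, 0, -0.005, 0, 0.01]],
  ],
)

```text
time: 14.08
tool_pos: [481.8, 34.2, 82.1]
tcp_rot: [3.065, 1.539, -3.103]
contact_force: [-1.8, 0.4, -2.0]
grip_width: 18.0
```

```bash
python3 -c "
from pl import *
for i in range(3): cap('top')
plan(477.1,32,44,6.45)"
```

```text
t 14.23 pos [490.   33.7  84.4] zdir 6.55 tilt [-0.0193 -0.002  -0.9998] grip 18.1 F [ 0.3 -0.2 -1.4] j [-0.09  0.46  1.79 -0.    0.91 -0.2 ]
tool shift mm [ 40.6  -0.2 -12.2] turn deg 0.1 alt -179.9
z axis [ 0.993  0.114 -0.019] y axis [-0.114  0.993  0.   ]
```

Call:
send_rows(
  commands=[
    [[-0.03, -0.004, 0, 0, 0.01]],
  ],
)

```text
time: 14.32
tool_pos: [488.2, 30.3, 111.1]
tcp_rot: [3.065, 1.543, -3.103]
contact_force: [-0.5, 0.0, -2.2]
grip_width: 17.6
```

```bash
python3 -c "
from pl import *
for i in range(3): cap('top')
plan(477.1,32,44,6.45)"
```

```text
t 14.47 pos [493.2  29.5 116.4] zdir 6.54 tilt [-0.0135 -0.0025 -0.9999] grip 18.2 F [ 0.4  0.  -1.7] j [-0.09  0.42  1.75 -0.    0.99 -0.2 ]
tool shift mm [ 72.6   4.4 -14.7] turn deg 0.09 alt -179.91
z axis [ 0.993  0.114 -0.014] y axis [-0.114  0.993 -0.001]
```

Call:
send_rows(
  commands=[
    [[0.041, 0, 0, 0, 0.01], [0, 0, 0, 0, 0.01]],
  ],
)

```text
time: 14.63
tool_pos: [494.5, 29.4, 75.1]
tcp_rot: [-2.962, 1.561, -2.848]
contact_force: [-2.4, 0.5, -3.1]
grip_width: 17.4
```

```bash
python3 -c "
from pl import *
for i in range(3): cap('top')
plan(477.1,32,44,6.45)"
```

```text
t 14.78 pos [498.9  29.1  81.5] zdir 6.55 tilt [ 0.0021 -0.0038 -1.    ] grip 17.9 F [ 0.3  0.6 -0.6] j [-0.09  0.47  1.79 -0.    0.89 -0.2 ]
tool shift mm [ 37.4   5.5 -21.4] turn deg 0.1 alt -179.9
z axis [0.993 0.114 0.002] y axis [-0.114  0.993 -0.004]
```

Call:
send_rows(
  commands=[
    [[0, 0.0055, -0.0214, 0.1, 0.01]],
  ],
)

```text
time: 14.87
tool_pos: [481.3, 31.5, 83.2]
tcp_rot: [-0.575, 1.561, -0.463]
contact_force: [0.2, -0.3, -1.5]
grip_width: 17.8
```

```bash
python3 -c "
from pl import *
for i in range(3): cap('top')
plan(477.1,32,44,6.45)"
```

```text
t 15.02 pos [476.9  32.4  82.9] zdir 6.47 tilt [ 0.0034 -0.0039 -1.    ] grip 17.9 F [ 0.7 -0.4 -1.4] j [-0.09  0.43  1.84 -0.    0.86 -0.2 ]
tool shift mm [38.9 -0.2  0. ] turn deg 0.02 alt -179.98
z axis [0.994 0.113 0.003] y axis [-0.113  0.994 -0.004]
```

Call:
send_rows(
  commands=[
    [[0.034, 0, 0, 0, 0.01]],
  ],
)

```text
time: 15.1
tool_pos: [482.7, 31.9, 54.4]
tcp_rot: [-0.395, 1.552, -0.282]
contact_force: [2.1, 0.1, -2.2]
grip_width: 17.5
```

```bash
python3 -c "
from pl import *
for i in range(3): cap('top')
plan(477.1,32,44,6.45)"
```

```text
t 15.25 pos [476.5  32.3  48.6] zdir 6.47 tilt [ 8.0e-04 -3.7e-03 -1.0e+00] grip 17.8 F [ 1.5  0.7 -1.1] j [-0.09  0.49  1.87 -0.01  0.78 -0.2 ]
tool shift mm [ 4.6 -0.3  0.5] turn deg 0.02 alt -179.98
z axis [0.994 0.113 0.   ] y axis [-0.113  0.994 -0.004]
```

```bash
python3 -c "
from pl import *
c=cap('scene'); crop(c,210,170,370,290,5,'s6.png')
c=cap('top'); crop(c,260,140,380,240,6,'t6.png')"
```

```text
(no output)
```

View pics/s6.png

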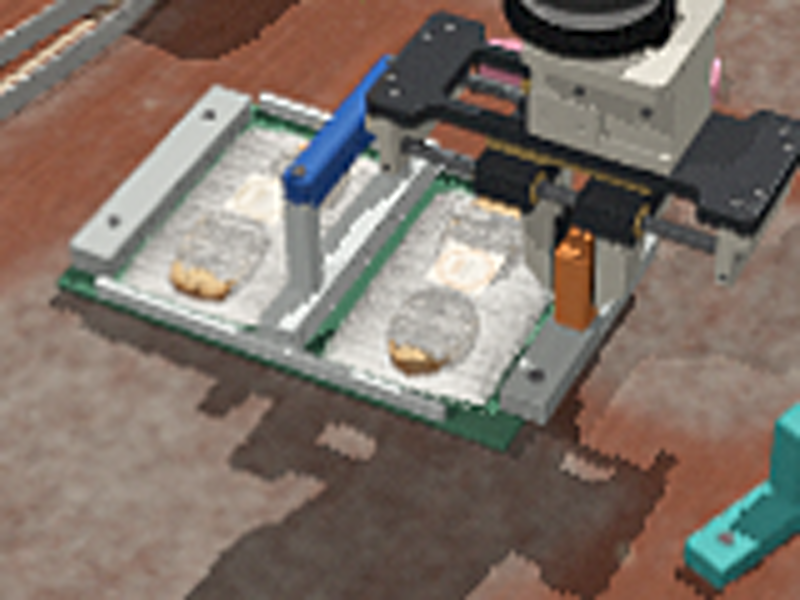

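View pics/t6.png

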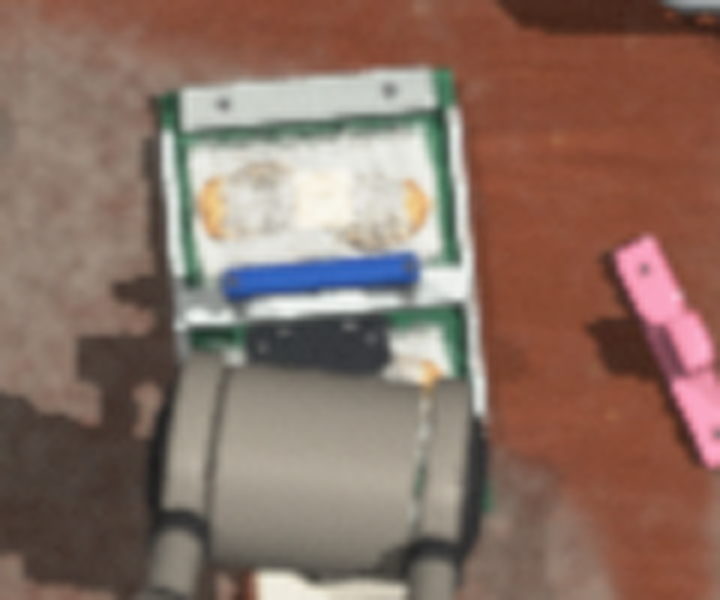

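Call:
send_rows(
  commands=[
    [[0.007, -0.0003, 0.0005, 0, 0.01]],
  ],
)

```text
time: 15.43
tool_pos: [480.2, 31.8, 44.8]
tcp_rot: [-0.589, 1.561, -0.477]
contact_force: [0.8, 0.6, -2.0]
grip_width: 17.7
```

```bash
python3 -c "
from pl import *
for i in range(3): cap('top')
plan(477.1,32,41,6.45)"
```

```text
t 15.58 pos [478.8  31.8  43.3] zdir 6.47 tilt [ 0.0051 -0.0041 -1.    ] grip 17.8 F [ 0.2  0.5 -1.9] j [-0.09  0.5   1.88 -0.01  0.76 -0.2 ]
tool shift mm [ 2.3  0.4 -1.7] turn deg 0.02 alt -179.98
z axis [0.994 0.113 0.005] y axis [-0.113  0.994 -0.005]
```

Call:
send_rows(
  commands=[
    [[0.002, 0, -0.0005, 0, 0.01]],
  ],
)

```text
time: 15.67
tool_pos: [478.8, 31.7, 41.9]
tcp_rot: [-0.7, 1.563, -0.587]
contact_force: [0.1, -0.4, -1.0]
grip_width: 17.9
```

```bash
python3 -c "
from pl import *
for i in range(2): cap('top')
plan(477.1,32,41,6.45)"
```

```text
t 15.77 pos [478.3  31.7  41.4] zdir 6.47 tilt [ 0.0052 -0.0041 -1.    ] grip 18.1 F [-0.6 -0.7 -2.2] j [-0.09  0.5   1.88 -0.01  0.75 -0.2 ]
tool shift mm [ 0.4  0.4 -1.2] turn deg 0.02 alt -179.98
z axis [0.994 0.113 0.005] y axis [-0.113  0.994 -0.005]
```

Call:
send_rows(
  commands=[
    [[0, 0, 0.007, 0, 0.01]],
  ],
)

```text
time: 15.85
tool_pos: [484.2, 32.6, 41.3]
tcp_rot: [-0.985, 1.566, -0.872]
contact_force: [-0.3, 0.4, -1.9]
grip_width: 17.9
```

```bash
python3 -c "
from pl import *
for i in range(3): cap('top')
plan(493,33.8,41,6.45)
c=cap('scene'); crop(c,210,170,370,290,5,'s7.png')"
```

```text
t 16.0 pos [486.1  32.5  41.6] zdir 6.47 tilt [ 0.0061 -0.0041 -1.    ] grip 17.8 F [-0.2 -0.4 -1.5] j [-0.09  0.51  1.86 -0.01  0.76 -0.2 ]
tool shift mm [0.6 0.5 7. ] turn deg 0.02 alt -179.98
z axis [0.994 0.113 0.006] y axis [-0.113  0.994 -0.005]
```

View pics/s7.png

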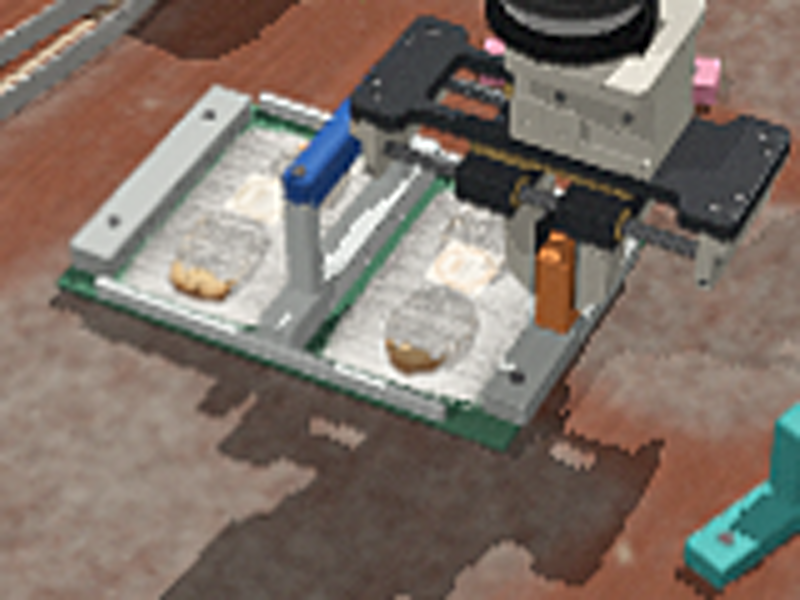

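Call:
send_rows(
  commands=[
    [[0.0003, 0.0004, 0.0055, 0, 0.01]],
  ],
)

```text
time: 16.13
tool_pos: [490.1, 33.6, 41.1]
tcp_rot: [-0.945, 1.565, -0.832]
contact_force: [-2.2, -1.0, 0.1]
grip_width: 18.1
```

```bash
python3 -c "
from pl import *
for i in range(3): cap('top')
plan(493,33.8,41,6.45)
plan(493,33.8,41,6.45)"
```

```text
t 16.28 pos [491.6  33.6  41.2] zdir 6.48 tilt [ 0.006  -0.0041 -1.    ] grip 17.8 F [-0.4  0.8 -0.9] j [-0.09  0.52  1.84 -0.01  0.77 -0.19]
tool shift mm [0.2 0.1 1.5] turn deg 0.03 alt -179.97
z axis [0.994 0.113 0.006] y axis [-0.113  0.994 -0.005]
t 16.28 pos [491.6  33.6  41.2] zdir 6.48 tilt [ 0.006  -0.0041 -1.    ] grip 17.8 F [-0.4  0.8 -0.9] j [-0.09  0.52  1.84 -0.01  0.77 -0.19]
tool shift mm [0.2 0.1 1.5] turn deg 0.03 alt -179.97
z axis [0.994 0.113 0.006] y axis [-0.113  0.994 -0.005]
```

Call:
send_rows(
  commands=[
    [[0, 0, 0.0015, 0, 0.01]],
  ],
)

```text
time: 16.37
tool_pos: [492.7, 33.8, 41.1]
tcp_rot: [-0.781, 1.564, -0.668]
contact_force: [-1.1, 0.3, -2.0]
grip_width: 18.0
```

```bash
python3 -c "
from pl import *
for i in range(2): cap('top'); print(monitor.get_obs()['contact_force'].round(1))
plan(493,33.8,41,6.45)
c=cap('scene'); crop(c,210,170,370,290,5,'s8.png')"
```

```text
[ 1.  -0.8 -1.9]
[ 0.2 -0.1 -0.8]
t 16.47 pos [493.3  33.8  41.2] zdir 6.48 tilt [ 0.0063 -0.0042 -1.    ] grip 17.6 F [ 0.2 -0.1 -0.8] j [-0.08  0.52  1.84 -0.01  0.77 -0.19]
tool shift mm [ 0.2  0.1 -0.3] turn deg 0.03 alt -179.97
z axis [0.994 0.113 0.006] y axis [-0.113  0.994 -0.005]
```

View pics/s8.png

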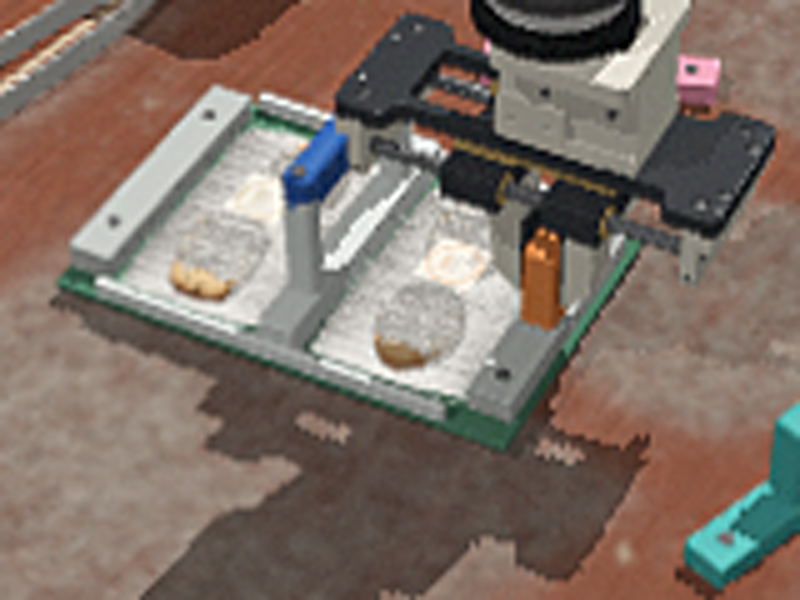

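Call:
send_rows(
  commands=[
    [[0, 0, 0.0015, 0, 0.01]],
  ],
)

```text
time: 16.6
tool_pos: [494.4, 33.9, 41.2]
tcp_rot: [-0.742, 1.564, -0.629]
contact_force: [-0.2, 0.8, -0.4]
grip_width: 18.0
```

```bash
python3 -c "
from pl import *
f=[]
for i in range(3): cap('top'); f.append(monitor.get_obs()['contact_force'])
print(np.array(f).round(1))
plan(493,33.8,41,6.45)
c=cap('scene'); crop(c,240,180,350,265,7,'s9.png')
c=cap('top'); crop(c,270,140,370,240,6,'t9.png')"
```

```text
[[-0.5 -0.1 -0.5]
 [-1.3  1.2 -1.6]
 [-0.2 -0.2 -0.9]]
t 16.75 pos [494.6  33.9  41.2] zdir 6.48 tilt [ 0.006  -0.0042 -1.    ] grip 17.9 F [-0.2 -0.2 -0.9] j [-0.08  0.52  1.83 -0.01  0.78 -0.19]
tool shift mm [ 0.2  0.1 -1.6] turn deg 0.03 alt -179.97
z axis [0.994 0.113 0.005] y axis [-0.113  0.994 -0.005]
```

View pics/s9.png

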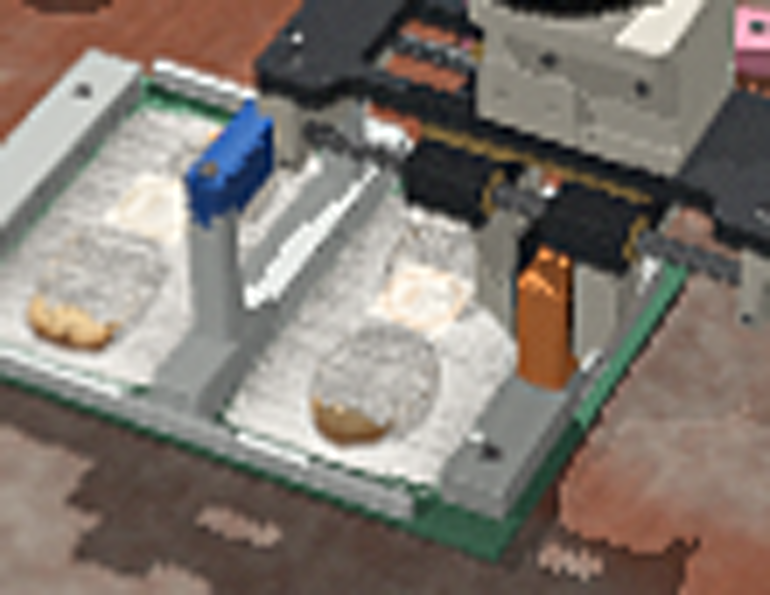

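View pics/t9.png

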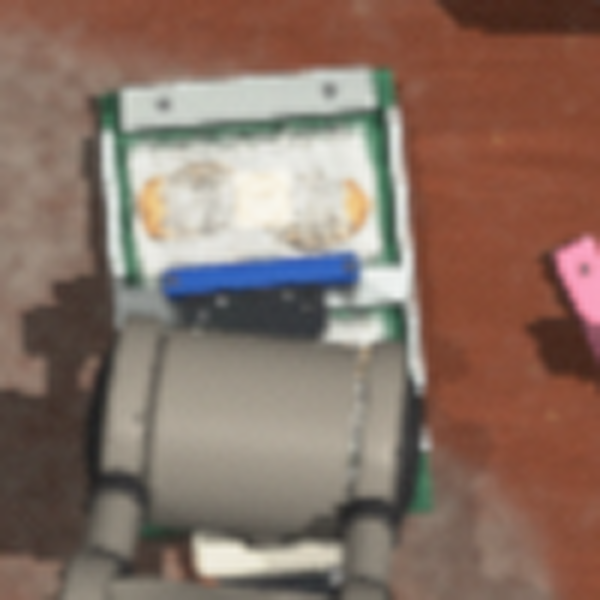

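Call:
send_rows(
  commands=[
    [[0, 0, 0.0015, 0, 0.01]],
  ],
)

```text
time: 16.93
tool_pos: [494.9, 34.0, 41.1]
tcp_rot: [-0.987, 1.565, -0.873]
contact_force: [-5.5, -1.3, 3.4]
grip_width: 17.5
```

```bash
cat > sh.py <<'E'
from pl import *
def shift(c,ref,box):
    x0,y0,x1,y1=box
    a=cv2.cvtColor(cv2.imread(ref)[y0:y1,x0:x1],6).astype(np.float32); b=cv2.cvtColor(c["color"][y0:y1,x0:x1],6).astype(np.float32)
    W=cv2.createHanningWindow(a.shape[::-1],cv2.CV_32F)
    return np.round(cv2.phaseCorrelate(a,b,W),3) if 0 else (np.round(cv2.phaseCorrelate(a,b,W)[0],2),round(cv2.phaseCorrelate(a,b,W)[1],2))
E
python3 -c "
from sh import *
f=[]
for i in range(3): c=cap('top'); f.append(monitor.get_obs()['contact_force'])
print(np.array(f).round(1), shift(c,'pics/top0.png',(284,145,346,184)))
c=cap('scene'); print(shift(c,'pics/scene0.png',(218,188,270,245)))
plan(493,33.8,41,6.45)"
```

```text
[[-3.8 -1.1  1.5]
 [-4.8 -0.8  2.1]
 [-5.1 -1.3  2.2]] (array([-0.04, -0.19]), 1.01)
(array([-0.14,  0.09]), 1.03)
t 17.13 pos [495.1  34.1  41.1] zdir 6.48 tilt [ 0.0039 -0.0042 -1.    ] grip 17.8 F [-5.6 -1.6  2.7] j [-0.08  0.53  1.83 -0.01  0.78 -0.19]
tool shift mm [ 0.  -0.  -2.1] turn deg 0.03 alt -179.97
z axis [0.994 0.113 0.003] y axis [-0.113  0.994 -0.005]
```

```bash
python3 -c "
from sh import *
print(monitor.get_obs()['moment'])
c=cap('scene'); crop(c,255,170,345,250,8.5,'s10.png')"
```

```text
[-0.15038101  0.93821932 -0.04410612]
```

View pics/s10.png

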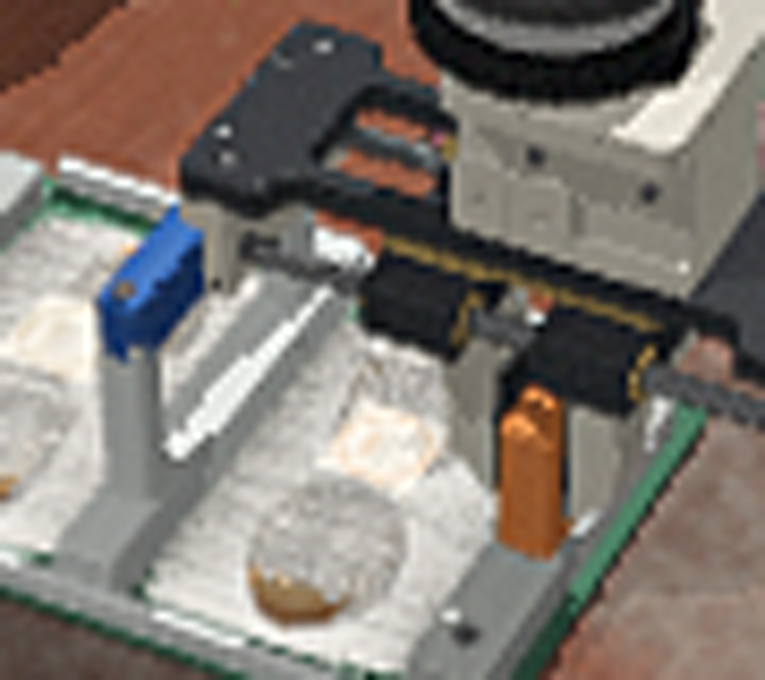

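Call:
send_rows(
  commands=[
    [[0, 0, 0, 0, 0.01]],
  ],
)

```text
time: 17.27
tool_pos: [495.1, 34.0, 41.1]
tcp_rot: [-0.911, 1.565, -0.797]
contact_force: [-2.1, 0.1, -0.0]
grip_width: 17.8
```

```bash
python3 -c "
from sh import *
cap('top')
plan(493,33.8,41,6.45)"
```

```text
t 17.32 pos [495.1  34.1  41.1] zdir 6.48 tilt [ 0.004  -0.0041 -1.    ] grip 18.2 F [-2.3 -0.6  0.2] j [-0.08  0.53  1.83 -0.01  0.78 -0.19]
tool shift mm [ 0.  -0.  -2.1] turn deg 0.03 alt -179.97
z axis [0.994 0.113 0.004] y axis [-0.113  0.994 -0.005]
```

Call:
send_rows(
  commands=[
    [[0, 0, 0, 0, 0.05]],
  ],
)

```text
time: 17.4
tool_pos: [495.8, 34.1, 41.2]
tcp_rot: [-0.728, 1.564, -0.615]
contact_force: [0.1, -0.1, 0.1]
grip_width: 21.1
```

```bash
python3 -c "
from sh import *
for i in range(7): cap('top')
plan(493,33.8,41,6.45)"
```

```text
t 17.75 pos [495.4  34.1  41.1] zdir 6.47 tilt [ 0.0047 -0.0041 -1.    ] grip 47.3 F [-0.3 -0.1  0.3] j [-0.08  0.53  1.83 -0.01  0.78 -0.19]
tool shift mm [ 0.1  0.  -2.4] turn deg 0.02 alt -179.98
z axis [0.994 0.113 0.004] y axis [-0.113  0.994 -0.005]
```

Call:
send_rows(
  commands=[
    [[-0.03, 0, 0, 0, 0.06], [-0.035, 0, 0, 0, 0.06], [-0.035, 0, 0, 0, 0.06]],
  ],
)

```text
time: 18.0
tool_pos: [490.5, 34.8, 137.0]
tcp_rot: [-3.03, 1.559, -2.918]
contact_force: [0.5, 0.4, 0.4]
grip_width: 59.5
```

```bash
python3 -c "
from sh import *
for i in range(3): c=cap('top')
plan(600.7,42.9,145,6.45)
crop(c,270,140,370,240,6,'t11.png')
c=cap('scene'); crop(c,210,170,350,270,5.7,'s11.png')"
```

```text
t 18.15 pos [493.2  34.6 139.1] zdir 6.46 tilt [-0.0024 -0.0035 -1.    ] grip 60.1 F [-0.6 -0.3 -0.6] j [-0.08  0.38  1.73 -0.    1.03 -0.19]
tool shift mm [ -6.2  -3.9 107.7] turn deg 0.01 alt -179.99
z axis [ 0.994  0.113 -0.003] y axis [-0.113  0.994 -0.003]
```

View pics/s11.png

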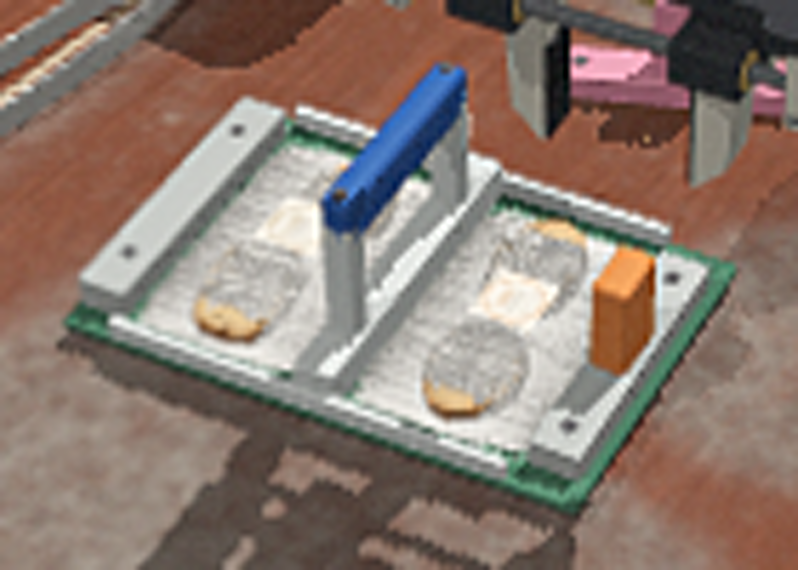

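View pics/t11.png

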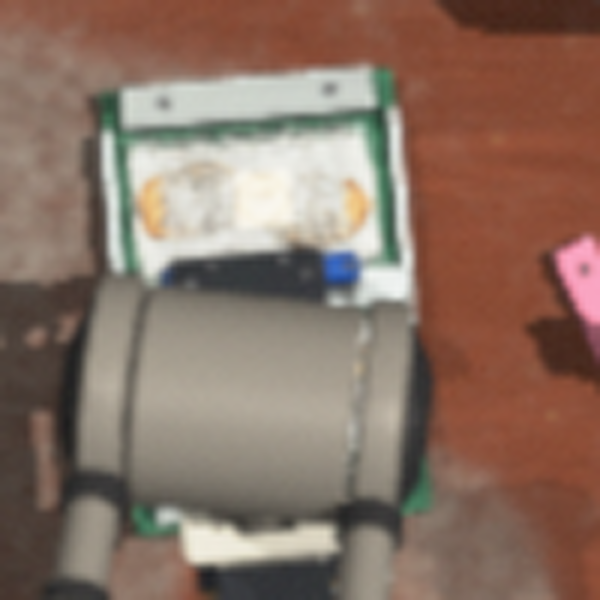

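Call:
send_rows(
  commands=[
    [[0, -0.001, 0.02, 0, 0.06], [0, -0.001, 0.035, 0, 0.06], [0, -0.001, 0.03, 0, 0.06], [0, -0.001, 0.015, 0, 0.06]],
  ],
)

```text
time: 18.53
tool_pos: [588.5, 42.6, 130.6]
tcp_rot: [-3.122, 1.552, -3.01]
contact_force: [0.2, 0.6, -0.1]
grip_width: 59.9
```

```bash
python3 -c "
from sh import *
for i in range(2): c=cap('top')
plan(600.7,42.9,73,6.45)
crop(c,270,140,370,240,6,'t12.png')
c=cap('scene'); crop(c,200,140,350,270,5,'s12.png')"
```

```text
t 18.63 pos [587.6  42.4 129.9] zdir 6.45 tilt [-0.0196 -0.0024 -0.9998] grip 60.0 F [ 0.4 -0.5 -0.6] j [-0.06  0.56  1.46 -0.    1.15 -0.17]
tool shift mm [56.6 -0.9 14.2] turn deg -0.0 alt 180.0
z axis [ 0.993  0.112 -0.02 ] y axis [-0.112  0.994 -0.   ]
```

View pics/s12.png

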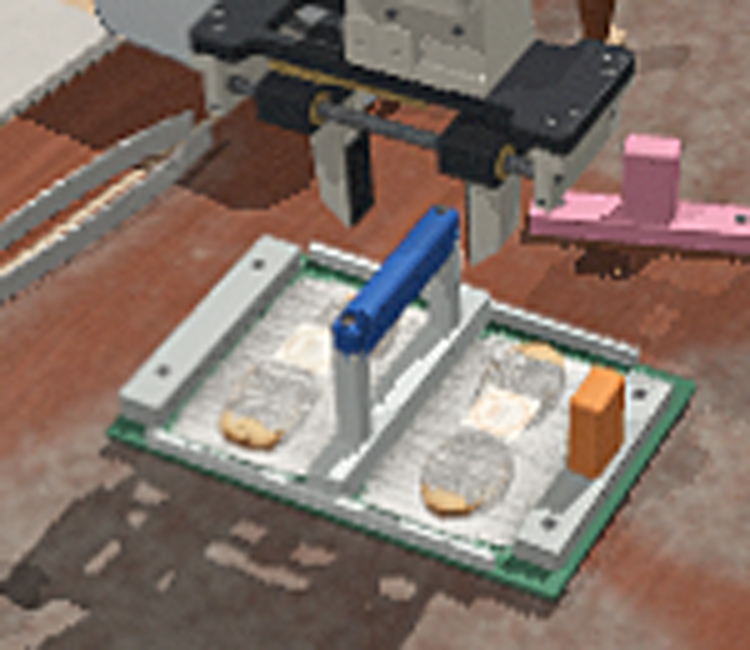

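View pics/t12.png

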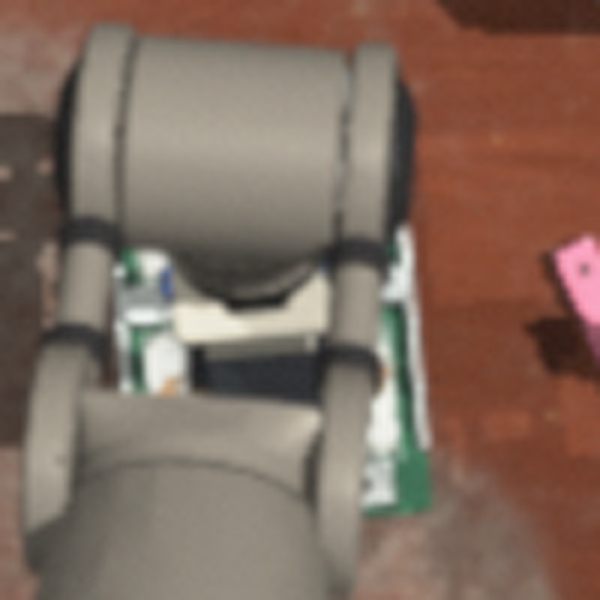

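Call:
send_rows(
  commands=[
    [[-0.035, -0.001, 0.012, 0, 0.06]],
  ],
)

```text
time: 18.77
tool_pos: [591.6, 43.1, 157.0]
tcp_rot: [3.067, 1.53, -3.104]
contact_force: [0.1, 0.1, -1.4]
grip_width: 60.2
```

```bash
python3 -c "
from sh import *
for i in range(3): c=cap('top')
plan(600.7,42.9,73,6.45)"
```

```text
t 18.92 pos [599.3  42.7 166.1] zdir 6.45 tilt [-0.018  -0.0027 -0.9998] grip 60.1 F [ 1.1  0.2 -0.4] j [-0.05  0.54  1.38 -0.    1.24 -0.17]
tool shift mm [93.1  0.1  3.2] turn deg 0.0 alt -180.0
z axis [ 0.994  0.112 -0.018] y axis [-0.112  0.994 -0.001]
```

Call:
send_rows(
  commands=[
    [[0.035, 0, 0, 0, 0.06], [0, 0, 0, 0, 0.06]],
  ],
)

```text
time: 19.08
tool_pos: [596.9, 42.6, 130.4]
tcp_rot: [-3.099, 1.553, -2.986]
contact_force: [-1.2, 0.6, -2.0]
grip_width: 60.1
```

```bash
python3 -c "
from sh import *
for i in range(3): c=cap('top')
plan(600.7,42.9,73,6.45)"
```

```text
t 19.23 pos [601.3  42.5 137.2] zdir 6.46 tilt [-0.0061 -0.0033 -1.    ] grip 59.9 F [ 1.4 -0.3  0.7] j [-0.05  0.57  1.42 -0.    1.16 -0.17]
tool shift mm [64.2  0.6 -0.1] turn deg 0.01 alt -179.99
z axis [ 0.994  0.112 -0.006] y axis [-0.112  0.994 -0.003]
```

Call:
send_rows(
  commands=[
    [[0.03, 0.0006, 0, 0, 0.06], [0.032, 0, 0, 0, 0.06]],
  ],
)

```text
time: 19.4
tool_pos: [606.6, 42.6, 83.5]
tcp_rot: [-0.457, 1.558, -0.344]
contact_force: [0.7, 0.2, -0.6]
grip_width: 59.8
```

```bash
python3 -c "
from sh import *
for i in range(3): c=cap('top')
plan(600.7,42.9,73,6.45)
c=cap('scene'); crop(c,200,140,350,270,5,'s13.png')"
```

```text
t 19.55 pos [604.4  42.6  81.2] zdir 6.45 tilt [ 0.0035 -0.0038 -1.    ] grip 60.1 F [ 0.2 -0.6  1.4] j [-0.05  0.63  1.48 -0.    1.03 -0.16]
tool shift mm [ 8.2  0.7 -3.6] turn deg 0.0 alt -180.0
z axis [0.994 0.112 0.003] y axis [-0.112  0.994 -0.004]
```

View pics/s13.png

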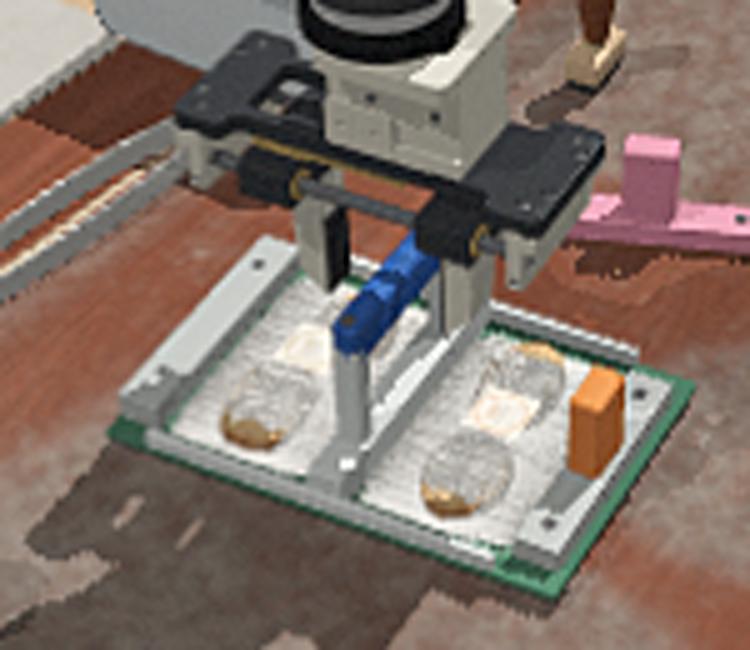

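Call:
send_rows(
  commands=[
    [[0.0085, 0.0005, -0.0035, 0, 0.06]],
  ],
)

```text
time: 19.68
tool_pos: [604.6, 42.6, 77.5]
tcp_rot: [-0.427, 1.557, -0.314]
contact_force: [0.2, 0.4, 0.7]
grip_width: 60.0
```

```bash
python3 -c "
from sh import *
for i in range(3): c=cap('top')
plan(600.7,42.9,73,6.45)"
```

```text
t 19.83 pos [602.1  42.7  75. ] zdir 6.46 tilt [ 0.0074 -0.004  -1.    ] grip 60.2 F [-0.4  0.1  0.3] j [-0.05  0.63  1.49 -0.    1.01 -0.16]
tool shift mm [ 2.   0.4 -1.4] turn deg 0.01 alt -179.99
z axis [0.994 0.112 0.007] y axis [-0.112  0.994 -0.005]
```

Call:
send_rows(
  commands=[
    [[0.002, 0.0004, -0.0016, 0, 0.005]],
  ],
)

```text
time: 19.92
tool_pos: [601.2, 42.8, 74.1]
tcp_rot: [-0.518, 1.56, -0.405]
contact_force: [0.5, -0.1, -0.1]
grip_width: 56.9
```

```bash
python3 -c "
from sh import *
for i in range(14): c=cap('top')
plan(600.7,42.9,73,6.45)"
```

```text
t 20.62 pos [601.   42.9  73.1] zdir 6.45 tilt [ 0.0085 -0.0039 -1.    ] grip 15.8 F [ 3.6  0.5 -0.3] j [-0.05  0.63  1.5  -0.    1.   -0.16]
tool shift mm [ 0.1  0.  -0.3] turn deg 0.0 alt -180.0
z axis [0.994 0.112 0.008] y axis [-0.112  0.994 -0.005]
```

Call:
send_rows(
  commands=[
    [[0, 0, 0, 0, 0.005], [-0.01, 0, 0, 0, 0.005]],
  ],
)

```text
time: 20.78
tool_pos: [598.9, 43.0, 80.8]
tcp_rot: [-1.113, 1.566, -1.0]
contact_force: [-0.8, -0.2, -7.7]
grip_width: 15.7
```

```bash
python3 -c "
from sh import *
for i in range(4): c=cap('top')
plan(600.7,42.9,223,6.45)"
```

```text
t 20.98 pos [600.5  43.   82.8] zdir 6.45 tilt [ 0.0074 -0.0039 -1.    ] grip 16.0 F [ 0.2  0.6 -5.8] j [-0.05  0.62  1.49 -0.    1.02 -0.16]
tool shift mm [-140.1   -0.7    1.2] turn deg 0.0 alt -180.0
z axis [0.994 0.112 0.007] y axis [-0.112  0.994 -0.005]
```

Call:
send_rows(
  commands=[
    [[-0.012, 0, 0, 0, 0.005], [-0.02, 0, 0, 0, 0.005], [-0.02, 0, 0, 0, 0.005], [-0.01, 0, 0, 0, 0.005]],
  ],
)

```text
time: 21.32
tool_pos: [595.2, 43.3, 140.5]
tcp_rot: [-2.872, 1.562, -2.76]
contact_force: [-0.1, -0.6, -7.0]
grip_width: 15.8
```

```bash
python3 -c "
from sh import *
for i in range(3): c=cap('top')
plan(600.7,42.9,228,6.45)
c=cap('scene'); crop(c,190,120,350,260,4.8,'s14.png')"
```

```text
t 21.47 pos [595.   43.3 139.1] zdir 6.45 tilt [-0.0083 -0.0033 -1.    ] grip 15.9 F [-0.8 -0.2 -7.3] j [-0.05  0.55  1.43 -0.    1.16 -0.16]
tool shift mm [-88.9  -1.3   4.8] turn deg 0.0 alt -180.0
z axis [ 0.994  0.112 -0.009] y axis [-0.112  0.994 -0.002]
```

View pics/s14.png

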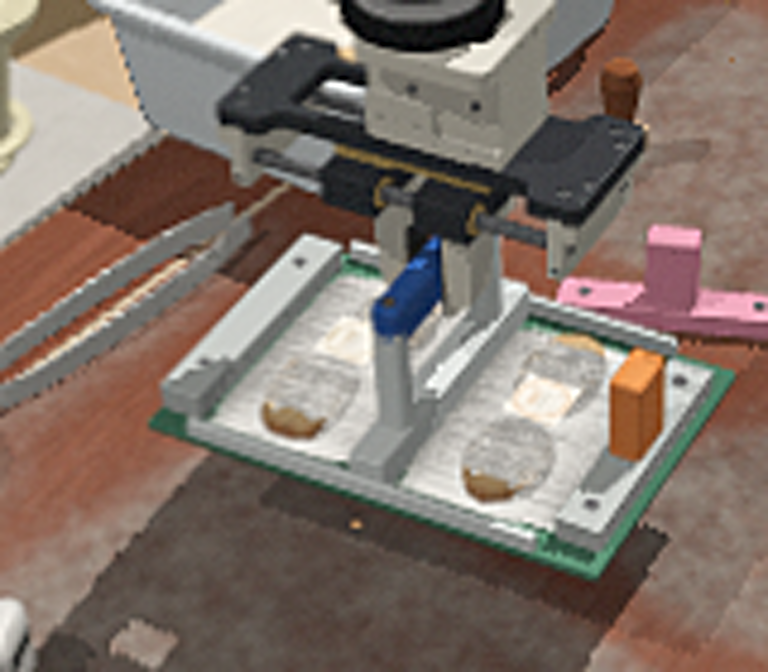

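Call:
send_rows(
  commands=[
    [[-0.03, 0, 0.002, 0, 0.005]],
  ],
)

```text
time: 21.6
tool_pos: [592.2, 43.8, 161.2]
tcp_rot: [3.126, 1.545, -3.044]
contact_force: [-0.3, -0.4, -7.9]
grip_width: 15.8
```

```bash
python3 -c "
from sh import *
for i in range(4): c=cap('top')
plan(600.7,42.9,228,6.45)"
```

```text
t 21.8 pos [596.8  43.7 167.3] zdir 6.45 tilt [-0.01   -0.0032 -0.9999] grip 15.9 F [-1.2  0.1 -7.9] j [-0.05  0.53  1.39 -0.    1.23 -0.16]
tool shift mm [-60.7  -1.3   3.2] turn deg 0.0 alt -180.0
z axis [ 0.994  0.112 -0.01 ] y axis [-0.112  0.994 -0.002]
```

Call:
send_rows(
  commands=[
    [[-0.03, 0, 0.001, 0, 0.005]],
  ],
)

```text
time: 21.88
tool_pos: [593.8, 44.0, 189.8]
tcp_rot: [3.128, 1.546, -3.043]
contact_force: [0.5, 0.1, -8.9]
grip_width: 15.9
```

```bash
python3 -c "
from sh import *
for i in range(4): c=cap('top')
plan(600.7,42.9,228,6.45)"
```

```text
t 22.08 pos [598.   43.8 196.1] zdir 6.45 tilt [-0.0101 -0.0032 -0.9999] grip 16.1 F [-0.5 -0.6 -8.4] j [-0.05  0.51  1.35 -0.    1.3  -0.16]
tool shift mm [-31.9  -1.3   2.3] turn deg 0.0 alt -180.0
z axis [ 0.994  0.112 -0.01 ] y axis [-0.112  0.994 -0.002]
```

Call:
send_rows(
  commands=[
    [[-0.03, 0, 0.001, 0, 0.005]],
  ],
)

```text
time: 22.17
tool_pos: [595.3, 44.1, 218.3]
tcp_rot: [3.128, 1.546, -3.042]
contact_force: [0.2, -0.4, -9.7]
grip_width: 15.5
```

```bash
python3 -c "
from sh import *
for i in range(5): c=cap('top')
plan(600.7,42.9,228,6.45)
c=cap('scene'); crop(c,190,80,350,240,3.7,'s15.png')"
```

```text
t 22.42 pos [598.6  44.1 224.1] zdir 6.45 tilt [-0.0122 -0.0031 -0.9999] grip 16.0 F [-1.1 -0.2 -7.4] j [-0.05  0.49  1.3  -0.    1.37 -0.16]
tool shift mm [-3.9 -1.4  1.9] turn deg -0.0 alt 180.0
z axis [ 0.994  0.112 -0.012] y axis [-0.112  0.994 -0.002]
```

View pics/s15.png

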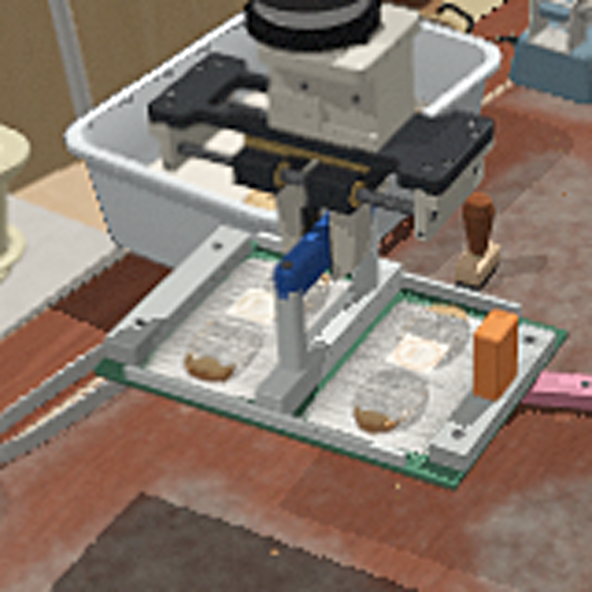

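Call:
send_rows(
  commands=[
    [[-0.02, 0, 0, 0, 0.005]],
  ],
)

```text
time: 22.55
tool_pos: [596.1, 44.2, 238.5]
tcp_rot: [3.138, 1.547, -3.033]
contact_force: [-0.2, -0.4, -7.5]
grip_width: 15.7
```

```bash
python3 -c "
from sh import *
for i in range(4): c=cap('top')
plan(600.7,42.9,228,6.45)"
```

```text
t 22.75 pos [598.6  44.1 243. ] zdir 6.45 tilt [-0.0133 -0.0031 -0.9999] grip 15.7 F [-0.5  0.1 -7.2] j [-0.05  0.48  1.26 -0.    1.41 -0.16]
tool shift mm [14.9 -1.4  2.1] turn deg -0.0 alt 180.0
z axis [ 0.994  0.112 -0.014] y axis [-0.112  0.994 -0.002]
```

Call:
send_rows(
  commands=[
    [[0.018, 0, 0, 0, 0.005], [0, 0, 0, 0, 0.005]],
  ],
)

```text
time: 22.92
tool_pos: [597.7, 44.1, 222.5]
tcp_rot: [-3.059, 1.556, -2.946]
contact_force: [-0.9, -0.0, -8.5]
grip_width: 15.7
```

```bash
python3 -c "
from sh import *
for i in range(5): c=cap('top')
plan(600.7,42.9,228,6.45)"
```

```text
t 23.17 pos [600.3  44.  227.8] zdir 6.45 tilt [-0.0059 -0.0034 -1.    ] grip 15.9 F [-0.6  0.1 -6.5] j [-0.05  0.49  1.29 -0.    1.37 -0.16]
tool shift mm [-0.2 -1.1  0.3] turn deg -0.0 alt 180.0
z axis [ 0.994  0.112 -0.006] y axis [-0.112  0.994 -0.003]
```

```bash
python3 -c "
from ov import *
car=[600.3,43.2,6.45]; dz=227.8-73
P=[(T(car,rect(-125,125,-82,82,12+dz)),(0,0,255)),(T(car,rect(-118.5,-97,-62,68,26+dz)),(255,0,0))]
c=cap('scene'); print(px(c,T(car,rect(-125,125,-82,82,12+dz))).round().tolist())
draw(c,(200,90,340,220),5,'s16.png',P)
c=cap('top'); draw(c,(260,110,380,230),5,'t16.png',P)
cv2.imwrite('pics/t16f.png',c['color'])
for i in range(3):
  cap('top'); o=monitor.get_obs(); print(o['tool_pos'].round(1),o['grip_width'].round(1),np.abs(o['dq']).max())"
```

```text
[[342.0, 167.0], [250.0, 141.0], [213.0, 177.0], [311.0, 209.0]]Traceback (most recent call last):
  File "<string>", line 10, in <module>
    cap('top'); o=monitor.get_obs(); print(o['tool_pos'].round(1),o['grip_width'].round(1),np.abs(o['dq']).max())
                                                                  ^^^^^^^^^^^^^^^^^^^^^
AttributeError: 'float' object has no attribute 'round'
```

View pics/s16.png

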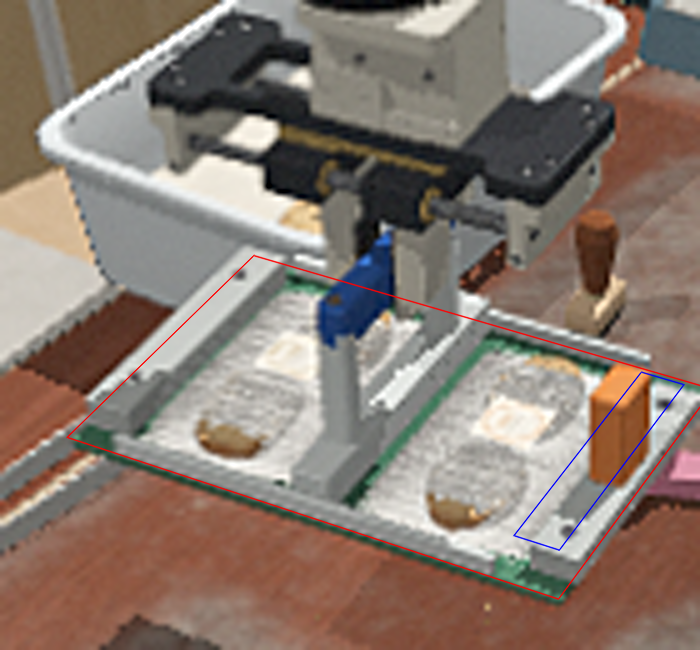

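View pics/t16f.png

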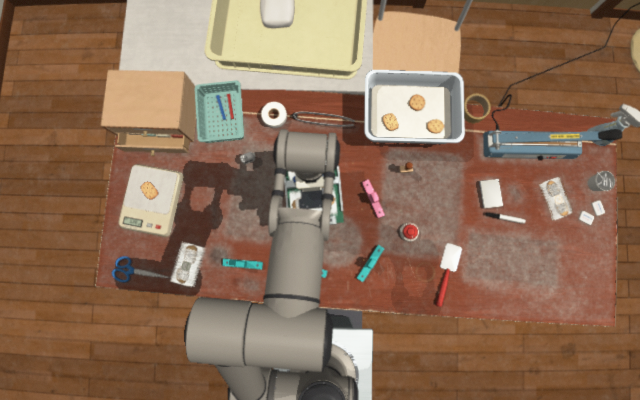

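Lifted, but the picture shows a green strip between packet and wall, and the bar has shifted outward about 5 mm: the 30 mm jerks made the load slide. I'll set the carrier down gently, re-seat the bar, and lift more smoothly.

Call:
send_rows(
  commands=[
    [[0.003, 0, 0, 0, 0.005], [0.006, 0, 0, 0, 0.005], [0.008, 0, 0, 0, 0.005], [0.008, 0, 0, 0, 0.005], [0.008, 0, 0, 0, 0.005], [0.008, 0, 0, 0, 0.005], [0.008, 0, 0, 0, 0.005], [0.008, 0, 0, 0, 0.005], [0.006, 0, 0, 0, 0.005], [0.003, 0, 0, 0, 0.005]],
  ],
)

```text
time: 24.15
tool_pos: [599.4, 43.8, 154.4]
tcp_rot: [-2.786, 1.563, -2.674]
contact_force: [0.0, 0.4, -5.9]
grip_width: 15.8
```

```bash
python3 -c "
from sh import *
for i in range(2): c=cap('top')
plan(600.7,42.9,73,6.45)
c=cap('scene'); crop(c,190,100,350,260,4.5,'s17.png')"
```

```text
t 24.25 pos [599.4  43.8 154.8] zdir 6.45 tilt [-0.0069 -0.0034 -1.    ] grip 15.7 F [ 1.   0.9 -6.3] j [-0.05  0.55  1.4  -0.    1.2  -0.16]
tool shift mm [81.8 -0.8  1.8] turn deg 0.0 alt -180.0
z axis [ 0.994  0.112 -0.007] y axis [-0.112  0.994 -0.003]
```

View pics/s17.png

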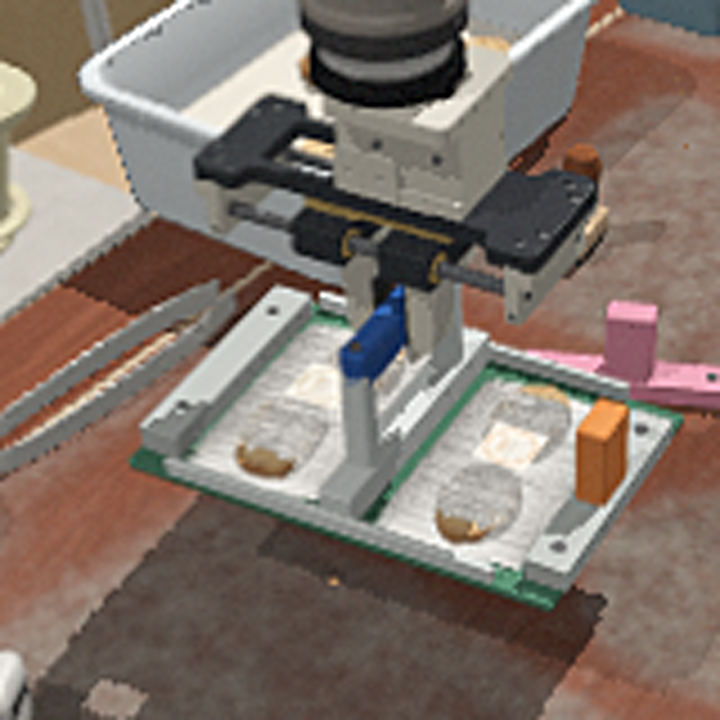

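Call:
send_rows(
  commands=[
    [[0.003, 0, 0, 0, 0.005], [0.006, 0, 0, 0, 0.005], [0.008, 0, 0, 0, 0.005], [0.008, 0, 0, 0, 0.005], [0.008, 0, 0, 0, 0.005], [0.008, 0, 0, 0, 0.005], [0.008, 0, 0, 0, 0.005], [0.007, 0, 0, 0, 0.005], [0.005, 0, 0, 0, 0.005], [0.003, 0, 0, 0, 0.005]],
  ],
)

```text
time: 25.13
tool_pos: [601.0, 43.5, 86.8]
tcp_rot: [-2.021, 1.567, -1.908]
contact_force: [0.5, 0.6, -6.7]
grip_width: 15.9
```

```bash
python3 -c "
from sh import *
for i in range(2): c=cap('top')
plan(600.7,42.9,73,6.45)"
```

```text
t 25.23 pos [600.8  43.5  87. ] zdir 6.45 tilt [-0.0017 -0.0036 -1.    ] grip 16.0 F [-0.2  0.1 -6.4] j [-0.05  0.62  1.48 -0.    1.05 -0.16]
tool shift mm [14.  -0.5 -0.2] turn deg 0.0 alt -180.0
z axis [ 0.994  0.112 -0.002] y axis [-0.112  0.994 -0.003]
```

Call:
send_rows(
  commands=[
    [[0.003, 0, 0, 0, 0.005], [0.004, 0, 0, 0, 0.005], [0.003, 0, 0, 0, 0.005], [0.002, 0, 0, 0, 0.005], [0.001, 0, 0, 0, 0.005]],
  ],
)

```text
time: 25.65
tool_pos: [602.3, 43.4, 74.5]
tcp_rot: [-1.144, 1.566, -1.031]
contact_force: [0.0, -0.3, -6.5]
grip_width: 16.0
```

```bash
python3 -c "
from sh import *
for i in range(2): c=cap('top')
plan(600.7,42.9,73,6.45)"
```

```text
t 25.75 pos [602.2  43.4  74.6] zdir 6.45 tilt [ 0.002  -0.0038 -1.    ] grip 16.0 F [-0.8 -0.5 -6.2] j [-0.05  0.63  1.49 -0.    1.02 -0.16]
tool shift mm [ 1.6 -0.3 -1.5] turn deg 0.0 alt -180.0
z axis [0.994 0.112 0.002] y axis [-0.112  0.994 -0.004]
```

Call:
send_rows(
  commands=[
    [[0.0015, 0, 0, 0, 0.005], [0.0008, 0, 0, 0, 0.005]],
  ],
)

```text
time: 25.92
tool_pos: [602.6, 43.3, 73.2]
tcp_rot: [-0.973, 1.566, -0.86]
contact_force: [-2.4, 0.2, 1.6]
grip_width: 15.7
```

```bash
python3 -c "
from sh import *
for i in range(2): c=cap('top')
plan(600.7,42.9,73,6.45)"
```

```text
t 26.02 pos [602.6  43.4  73.2] zdir 6.46 tilt [ 0.0034 -0.0039 -1.    ] grip 15.9 F [-1.6  0.1 -1.4] j [-0.05  0.63  1.49 -0.    1.01 -0.16]
tool shift mm [ 0.2 -0.2 -2. ] turn deg 0.01 alt -179.99
z axis [0.994 0.112 0.003] y axis [-0.112  0.994 -0.004]
```

Call:
send_rows(
  commands=[
    [[0, 0, 0, 0, 0.06]],
  ],
)

```text
time: 26.1
tool_pos: [603.2, 43.3, 73.9]
tcp_rot: [-0.786, 1.564, -0.673]
contact_force: [0.7, -0.6, 0.0]
grip_width: 19.1
```

```bash
python3 -c "
from sh import *
for i in range(9): c=cap('top')
plan(600.7,42.9,73,6.45)"
```

```text
t 26.55 pos [602.7  43.4  73.2] zdir 6.46 tilt [ 0.0036 -0.0039 -1.    ] grip 53.8 F [-0.  -0.1 -0.4] j [-0.05  0.63  1.49 -0.    1.01 -0.16]
tool shift mm [ 0.2 -0.2 -2.1] turn deg 0.01 alt -179.99
z axis [0.994 0.112 0.003] y axis [-0.112  0.994 -0.004]
```

Call:
send_rows(
  commands=[
    [[-0.006, 0, 0, 0, 0.06], [-0.012, 0, 0, 0, 0.06], [-0.016, 0, 0, 0, 0.06], [-0.016, 0, 0, 0, 0.06], [-0.01, 0, 0, 0, 0.06], [-0.004, 0, 0, 0, 0.06]],
  ],
)

```text
time: 27.05
tool_pos: [601.6, 43.6, 139.7]
tcp_rot: [-1.674, 1.567, -1.561]
contact_force: [-0.4, -1.3, 0.0]
grip_width: 59.9
```

```bash
python3 -c "
from sh import *
c=cap('top')
plan(490,34,130,6.45)"
```

```text
t 27.1 pos [601.9  43.6 140.2] zdir 6.45 tilt [ 0.0012 -0.0038 -1.    ] grip 59.9 F [ 1.3  0.5 -0.2] j [-0.05  0.56  1.42 -0.    1.16 -0.16]
tool shift mm [  10.1    3.1 -112.3] turn deg 0.0 alt -180.0
z axis [0.994 0.112 0.001] y axis [-0.112  0.994 -0.004]
```

Now back over the bar; ramped 112 mm inward.

Call:
send_rows(
  commands=[
    [[0, 0.0003, -0.005, 0, 0.06], [0, 0.0003, -0.01, 0, 0.06], [0, 0.0003, -0.014, 0, 0.06], [0, 0.0003, -0.015, 0, 0.06], [0, 0.0003, -0.015, 0, 0.06], [0, 0.0003, -0.015, 0, 0.06], [0, 0.0003, -0.014, 0, 0.06], [0, 0.0003, -0.01, 0, 0.06], [0, 0.0003, -0.006, 0, 0.06], [0, 0.0003, -0.003, 0, 0.06]],
  ],
)

```text
time: 27.93
tool_pos: [483.6, 34.5, 132.9]
tcp_rot: [-2.999, 1.559, -2.887]
contact_force: [-0.8, -0.1, 0.7]
grip_width: 60.0
```

```bash
python3 -c "
from sh import *
c=cap('top')
plan(490,34,130,6.45)
c=cap('scene'); crop(c,210,170,350,270,5.7,'s18.png')"
```

```text
t 27.98 pos [483.3  34.6 132.9] zdir 6.47 tilt [-0.0118 -0.0029 -0.9999] grip 60.1 F [-0.6  0.6  0.9] j [-0.08  0.38  1.76 -0.    1.02 -0.19]
tool shift mm [ 2.8 -1.3  6.6] turn deg 0.02 alt -179.98
z axis [ 0.994  0.113 -0.012] y axis [-0.113  0.994 -0.002]
```

View pics/s18.png

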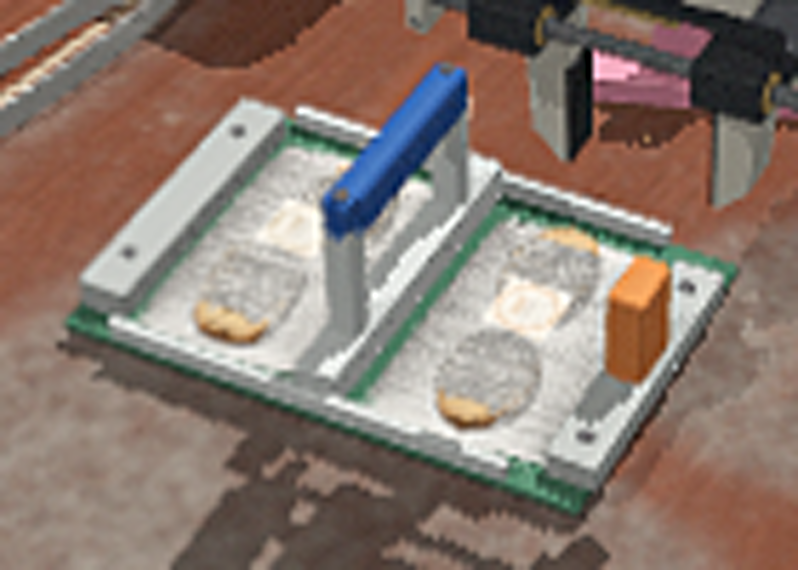

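Call:
send_rows(
  commands=[
    [[0.025, -0.0008, 0.0075, 0, 0.06], [0.025, 0, 0, 0, 0.06]],
  ],
)

```text
time: 28.2
tool_pos: [496.6, 34.2, 86.5]
tcp_rot: [-1.186, 1.566, -1.073]
contact_force: [0.1, 0.4, -0.9]
grip_width: 59.8
```

```bash
python3 -c "
from sh import *
for i in range(3): c=cap('top')
plan(491,33.9,41,6.45)"
```

```text
t 28.35 pos [493.6  34.4  85.2] zdir 6.47 tilt [-0.006  -0.0032 -1.    ] grip 59.6 F [ 0.3 -1.7  0.9] j [-0.08  0.46  1.79 -0.    0.9  -0.19]
tool shift mm [44.2 -0.1 -2.3] turn deg 0.02 alt -179.98
z axis [ 0.994  0.113 -0.006] y axis [-0.113  0.994 -0.003]
```

Call:
send_rows(
  commands=[
    [[0.006, 0, -0.002, 0, 0.06], [0.01, 0, 0, 0, 0.06], [0.01, 0, 0, 0, 0.06], [0.008, 0, 0, 0, 0.06], [0.004, 0, 0, 0, 0.06]],
  ],
)

```text
time: 28.77
tool_pos: [494.7, 33.9, 48.2]
tcp_rot: [-1.232, 1.567, -1.119]
contact_force: [-0.3, 0.4, -0.7]
grip_width: 60.4
```

```bash
python3 -c "
from sh import *
for i in range(2): c=cap('top')
plan(491,33.9,41.2,6.45)"
```

```text
t 28.87 pos [494.4  33.9  48.3] zdir 6.49 tilt [ 8.0e-04 -3.8e-03 -1.0e+00] grip 60.1 F [-0.9 -0.6  1. ] j [-0.08  0.51  1.83 -0.01  0.8  -0.19]
tool shift mm [ 7.1  0.4 -3.4] turn deg 0.04 alt -179.96
z axis [0.994 0.113 0.   ] y axis [-0.113  0.994 -0.004]
```

Call:
send_rows(
  commands=[
    [[0.0035, 0.0003, -0.0034, 0, 0.01]],
  ],
)

```text
time: 28.95
tool_pos: [492.1, 33.7, 45.2]
tcp_rot: [-1.044, 1.566, -0.931]
contact_force: [0.5, -0.0, -0.3]
grip_width: 56.6
```

```bash
python3 -c "
from sh import *
for i in range(13): c=cap('top')
plan(496.7,34.5,45,6.45)"
```

```text
t 29.6 pos [490.9  33.8  44.9] zdir 6.49 tilt [ 6.0e-04 -3.8e-03 -1.0e+00] grip 17.8 F [-1.1  0.7  2.8] j [-0.08  0.52  1.84 -0.01  0.79 -0.19]
tool shift mm [-0.1  0.   5.9] turn deg 0.04 alt -179.96
z axis [0.994 0.113 0.   ] y axis [-0.113  0.994 -0.004]
```

Gripped. Slide in 5 mm, then in 1 mm steps until force appears.

Call:
send_rows(
  commands=[
    [[0, 0, 0.003, 0, 0.01], [0, 0, 0.0015, 0, 0.01]],
  ],
)

```text
time: 29.77
tool_pos: [494.7, 34.3, 44.9]
tcp_rot: [-1.958, 1.567, -1.845]
contact_force: [-3.1, -0.5, 3.6]
grip_width: 17.8
```

```bash
python3 -c "
from sh import *
for i in range(3): c=cap('top'); print(monitor.get_obs()['contact_force'].round(1))
plan(496.7,34.5,45,6.45)"
```

```text
[-1.6  0.6  1.3]
[-1.8  0.3  1.4]
[-0.8  0.1  0.3]
t 29.92 pos [494.7  34.3  44.9] zdir 6.49 tilt [-8.0e-04 -3.8e-03 -1.0e+00] grip 17.8 F [-0.8  0.1  0.3] j [-0.08  0.52  1.83 -0.01  0.8  -0.19]
tool shift mm [-0.1 -0.1  2. ] turn deg 0.04 alt -179.96
z axis [ 0.994  0.113 -0.001] y axis [-0.113  0.994 -0.004]
```

Call:
send_rows(
  commands=[
    [[0, 0, 0.001, 0, 0.01]],
  ],
)

```text
time: 30.0
tool_pos: [494.8, 34.4, 44.9]
tcp_rot: [-2.327, 1.566, -2.214]
contact_force: [-8.1, -1.8, 8.7]
grip_width: 17.6
```

```bash
python3 -c "
from sh import *
for i in range(3): c=cap('top'); print(monitor.get_obs()['contact_force'].round(1))
plan(496.7,34.5,45,6.45)"
```

```text
[-4.5 -0.8  5.3]
[-3.5  0.   5.3]
[-3.8 -2.3  4.5]
t 30.15 pos [494.8  34.4  44.9] zdir 6.49 tilt [-0.0029 -0.0039 -1.    ] grip 17.8 F [-3.8 -2.3  4.5] j [-0.08  0.52  1.82 -0.01  0.8  -0.19]
tool shift mm [-0.1 -0.1  1.9] turn deg 0.04 alt -179.96
z axis [ 0.994  0.113 -0.003] y axis [-0.113  0.994 -0.004]
```

```bash
python3 -c "
from sh import *
c=cap('scene'); crop(c,240,180,350,265,7,'s19.png'); print(shift(c,'pics/scene0.png',(218,188,260,240)))"
```

```text
(array([0.38, 0.32]), 1.0)
```

View pics/s19.png

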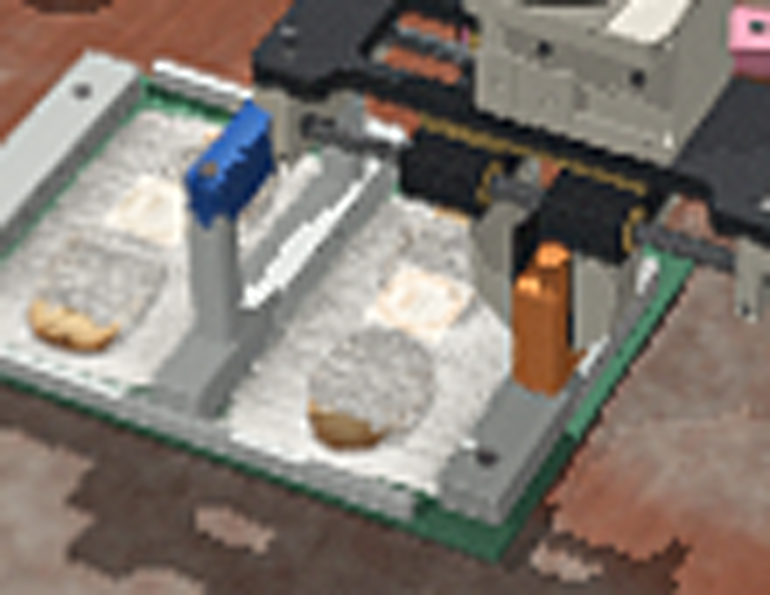

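Call:
send_rows(
  commands=[
    [[0, 0, 0, 0, 0.01], [0, 0, 0, 0, 0.06]],
  ],
)

```text
time: 30.37
tool_pos: [495.1, 34.4, 44.9]
tcp_rot: [-2.181, 1.566, -2.068]
contact_force: [0.6, 0.3, -1.0]
grip_width: 20.7
```

```bash
python3 -c "
from sh import *
for i in range(7): c=cap('top')
plan(496.7,34.5,45,6.45)"
```

```text
t 30.72 pos [494.9  34.4  44.9] zdir 6.49 tilt [-0.0026 -0.0039 -1.    ] grip 47.8 F [ 0.1  0.1 -0.6] j [-0.08  0.52  1.82 -0.01  0.8  -0.19]
tool shift mm [-0.1 -0.1  1.8] turn deg 0.04 alt -179.96
z axis [ 0.994  0.113 -0.003] y axis [-0.113  0.994 -0.004]
```

Call:
send_rows(
  commands=[
    [[-0.006, 0, 0, 0, 0.06], [-0.014, 0, 0, 0, 0.06], [-0.02, 0, 0, 0, 0.06], [-0.02, 0, 0, 0, 0.06], [-0.016, 0, 0, 0, 0.06], [-0.008, 0, 0, 0, 0.06], [-0.003, 0, 0, 0, 0.06]],
  ],
)

```text
time: 31.3
tool_pos: [494.3, 34.9, 136.3]
tcp_rot: [-2.672, 1.564, -2.559]
contact_force: [-0.6, 0.7, -0.4]
grip_width: 59.9
```

```bash
python3 -c "
from sh import *
c=cap('top')
plan(600.7,43.3,135,6.45)
c=cap('scene'); crop(c,210,170,350,270,5.7,'s20.png')"
```

```text
t 31.35 pos [494.5  34.8 136.4] zdir 6.49 tilt [-0.0048 -0.0036 -1.    ] grip 60.1 F [-0.1  0.5  0.7] j [-0.08  0.39  1.73 -0.    1.03 -0.19]
tool shift mm [  0.8  -3.6 106.4] turn deg 0.04 alt -179.96
z axis [ 0.994  0.113 -0.005] y axis [-0.113  0.994 -0.003]
```

View pics/s20.png

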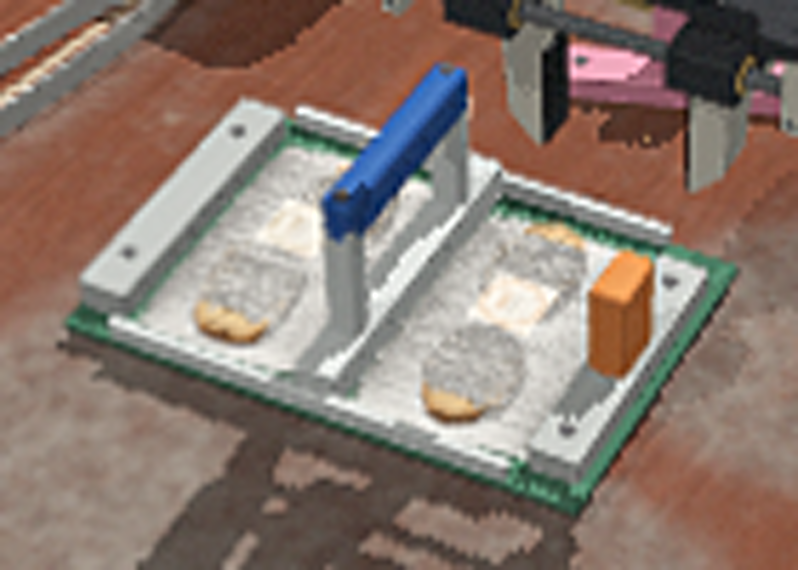

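Call:
send_rows(
  commands=[
    [[0, -0.0004, 0.004, 0, 0.06], [0, -0.0004, 0.009, 0, 0.06], [0, -0.0004, 0.013, 0, 0.06], [0, -0.0004, 0.015, 0, 0.06], [0, -0.0004, 0.015, 0, 0.06], [0, -0.0004, 0.015, 0, 0.06], [0, -0.0004, 0.013, 0, 0.06], [0, -0.0004, 0.009, 0, 0.06], [0, -0.0003, 0.006, 0, 0.06], [0, -0.0002, 0.003, 0, 0.06]],
  ],
)

```text
time: 32.23
tool_pos: [600.5, 43.5, 122.8]
tcp_rot: [3.131, 1.548, -3.039]
contact_force: [-1.2, 0.4, 0.3]
grip_width: 60.1
```

```bash
python3 -c "
from sh import *
c=cap('top')
plan(600.7,43.3,74,6.45)"
```

```text
t 32.28 pos [600.6  43.5 122.7] zdir 6.44 tilt [-0.0224 -0.0023 -0.9997] grip 60.1 F [-0.6 -0.1 -0.3] j [-0.05  0.59  1.42 -0.    1.15 -0.16]
tool shift mm [48.7 -0.2  1.2] turn deg -0.01 alt 179.99
z axis [ 0.993  0.112 -0.022] y axis [-0.112  0.994  0.   ]
```

Call:
send_rows(
  commands=[
    [[-0.035, 0, 0.001, 0, 0.06]],
  ],
)

```text
time: 32.37
tool_pos: [598.3, 43.8, 150.8]
tcp_rot: [3.071, 1.534, -3.099]
contact_force: [-0.7, -0.9, -1.1]
grip_width: 60.0
```

```bash
python3 -c "
from sh import *
for i in range(3): c=cap('top')
plan(600.7,43.3,74,6.45)"
```

```text
t 32.52 pos [603.6  43.6 159.7] zdir 6.44 tilt [-0.018  -0.0025 -0.9998] grip 60.4 F [ 0.6  0.6 -0.5] j [-0.05  0.55  1.37 -0.    1.23 -0.16]
tool shift mm [85.7  0.  -1.3] turn deg -0.01 alt 179.99
z axis [ 0.994  0.112 -0.018] y axis [-0.112  0.994 -0.   ]
```

Call:
send_rows(
  commands=[
    [[0.035, 0, 0, 0, 0.06], [0, 0, 0, 0, 0.06]],
  ],
)

```text
time: 32.68
tool_pos: [602.8, 43.5, 124.7]
tcp_rot: [-3.088, 1.555, -2.976]
contact_force: [-1.3, -0.7, -1.8]
grip_width: 60.2
```

```bash
python3 -c "
from sh import *
for i in range(3): c=cap('top')
plan(600.7,43.3,74,6.45)"
```

```text
t 32.83 pos [606.9  43.4 131.2] zdir 6.44 tilt [-0.0051 -0.0031 -1.    ] grip 59.9 F [0.2 1.  0.8] j [-0.05  0.58  1.41 -0.    1.16 -0.16]
tool shift mm [57.3  0.7 -5.9] turn deg -0.01 alt 179.99
z axis [ 0.994  0.112 -0.005] y axis [-0.112  0.994 -0.003]
```

Now ramped descent around the handle.

Call:
send_rows(
  commands=[
    [[0.005, 0.0004, -0.004, 0, 0.06], [0.01, 0, -0.003, 0, 0.06], [0.012, 0, 0, 0, 0.06], [0.01, 0, 0, 0, 0.06], [0.007, 0, 0, 0, 0.06], [0.003, 0, 0, 0, 0.06]],
  ],
)

```text
time: 33.33
tool_pos: [601.6, 42.7, 88.2]
tcp_rot: [-0.779, 1.565, -0.667]
contact_force: [-0.7, 0.2, -0.2]
grip_width: 60.3
```

```bash
python3 -c "
from sh import *
for i in range(2): c=cap('top')
plan(600.7,43.3,73.5,6.45)"
```

```text
t 33.43 pos [601.7  42.7  88.4] zdir 6.45 tilt [ 0.0045 -0.0037 -1.    ] grip 60.2 F [ 0.3 -0.3  0.3] j [-0.05  0.61  1.48 -0.    1.04 -0.16]
tool shift mm [14.9  0.8 -1. ] turn deg 0.0 alt -180.0
z axis [0.994 0.112 0.004] y axis [-0.112  0.994 -0.004]
```

Call:
send_rows(
  commands=[
    [[0.005, 0.0008, -0.001, 0, 0.06], [0.005, 0, 0, 0, 0.06], [0.003, 0, 0, 0, 0.06]],
  ],
)

```text
time: 33.68
tool_pos: [601.9, 43.4, 76.3]
tcp_rot: [-0.551, 1.562, -0.438]
contact_force: [0.8, 0.1, -0.5]
grip_width: 59.7
```

```bash
python3 -c "
from sh import *
for i in range(2): c=cap('top')
plan(600.7,43.3,73.5,6.45)"
```

```text
t 33.78 pos [601.5  43.4  76. ] zdir 6.45 tilt [ 0.0069 -0.0038 -1.    ] grip 60.1 F [ 0.  -0.4 -1. ] j [-0.05  0.63  1.5  -0.    1.01 -0.16]
tool shift mm [ 2.5  0.  -0.8] turn deg 0.0 alt -180.0
z axis [0.994 0.112 0.006] y axis [-0.112  0.994 -0.005]
```

Call:
send_rows(
  commands=[
    [[0.0015, 0, -0.0008, 0, 0.005]],
  ],
)

```text
time: 33.87
tool_pos: [601.1, 43.3, 74.7]
tcp_rot: [-0.569, 1.562, -0.456]
contact_force: [0.1, -0.3, 0.3]
grip_width: 56.9
```

```bash
python3 -c "
from sh import *
for i in range(14): c=cap('top')
plan(600.7,43.3,73.5,6.45)
c=cap('scene'); crop(c,200,150,350,270,5,'s21.png')"
```

```text
t 34.57 pos [601.2  43.3  74.6] zdir 6.45 tilt [ 0.008  -0.0037 -1.    ] grip 15.9 F [ 2.2  0.7 -0.8] j [-0.05  0.63  1.5  -0.    1.01 -0.16]
tool shift mm [ 1.1  0.  -0.5] turn deg 0.0 alt -180.0
z axis [0.994 0.112 0.007] y axis [-0.112  0.994 -0.005]
```

View pics/s21.png

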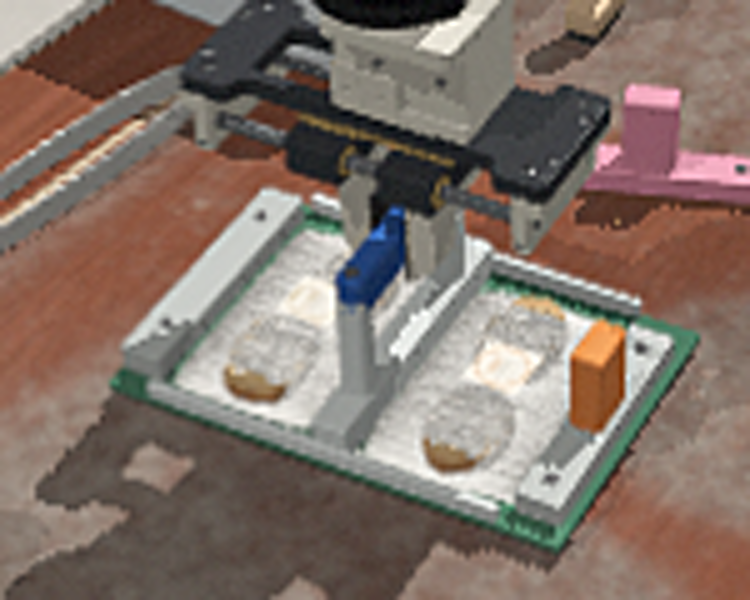

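Call:
send_rows(
  commands=[
    [[-0.001, 0, 0, 0, 0.005], [-0.002, 0, 0, 0, 0.005], [-0.003, 0, 0, 0, 0.005], [-0.004, 0, 0, 0, 0.005], [-0.005, 0, 0, 0, 0.005], [-0.006, 0, 0, 0, 0.005], [-0.006, 0, 0, 0, 0.005], [-0.006, 0, 0, 0, 0.005], [-0.006, 0, 0, 0, 0.005], [-0.006, 0, 0, 0, 0.005]],
  ],
)

```text
time: 35.45
tool_pos: [595.4, 43.7, 118.2]
tcp_rot: [-2.88, 1.562, -2.767]
contact_force: [0.6, -0.8, -7.5]
grip_width: 16.0
```

```bash
python3 -c "
from sh import *
plan(600.7,43.3,228,6.45)"
```

```text
t 35.45 pos [595.4  43.7 118.2] zdir 6.46 tilt [-0.0081 -0.0032 -1.    ] grip 16.0 F [ 0.6 -0.8 -7.5] j [-0.05  0.58  1.46 -0.    1.12 -0.16]
tool shift mm [-109.8   -1.2    4.3] turn deg 0.01 alt -179.99
z axis [ 0.994  0.112 -0.008] y axis [-0.112  0.994 -0.002]
```

Call:
send_rows(
  commands=[
    [[-0.006, 0, 0, 0, 0.005], [-0.006, 0, 0, 0, 0.005], [-0.006, 0, 0, 0, 0.005], [-0.006, 0, 0, 0, 0.005]],
  ],
)

```text
time: 35.78
tool_pos: [595.8, 43.7, 145.7]
tcp_rot: [-2.805, 1.563, -2.693]
contact_force: [-0.2, 0.3, -7.5]
grip_width: 15.8
```

```bash
python3 -c "
from sh import *
plan(600.7,43.3,228,6.45)"
```

```text
t 35.78 pos [595.8  43.7 145.7] zdir 6.46 tilt [-0.0068 -0.0033 -1.    ] grip 15.8 F [-0.2  0.3 -7.5] j [-0.05  0.55  1.43 -0.    1.18 -0.16]
tool shift mm [-82.4  -1.2   4.3] turn deg 0.01 alt -179.99
z axis [ 0.994  0.112 -0.007] y axis [-0.113  0.994 -0.002]
```

Stable at constant speed. Continuing, then a gentle stop.

Call:
send_rows(
  commands=[
    [[-0.006, 0, 0, 0, 0.005], [-0.006, 0, 0, 0, 0.005], [-0.006, 0, 0, 0, 0.005], [-0.006, 0, 0, 0, 0.005], [-0.006, 0, 0, 0, 0.005], [-0.006, 0, 0, 0, 0.005], [-0.006, 0, 0, 0, 0.005], [-0.006, 0, 0, 0, 0.005], [-0.006, 0, 0, 0, 0.005], [-0.006, 0, 0, 0, 0.005]],
  ],
)

```text
time: 36.62
tool_pos: [595.9, 44.0, 212.2]
tcp_rot: [-2.837, 1.563, -2.724]
contact_force: [-0.3, -0.1, -7.6]
grip_width: 15.8
```

Call:
send_rows(
  commands=[
    [[-0.006, 0, 0, 0, 0.005], [-0.005, 0, 0, 0, 0.005], [-0.004, 0, 0, 0, 0.005], [-0.003, 0, 0, 0, 0.005], [-0.002, 0, 0, 0, 0.005], [-0.001, 0, 0, 0, 0.005], [-0.0005, 0, 0, 0, 0.005]],
  ],
)

```text
time: 37.2
tool_pos: [596.4, 44.0, 237.4]
tcp_rot: [-2.707, 1.564, -2.594]
contact_force: [-0.1, 0.1, -6.7]
grip_width: 16.1
```

```bash
python3 -c "
from sh import *
for i in range(4): c=cap('top')
plan(600.7,43.3,228,6.45); print(monitor.get_obs()['dq'].round(4))
c=cap('scene'); crop(c,190,70,350,230,4,'s22.png')"
```

```text
t 37.4 pos [596.3  44.  237.1] zdir 6.46 tilt [-0.006  -0.0033 -1.    ] grip 15.9 F [-0.4  0.2 -6.9] j [-0.05  0.47  1.29 -0.    1.38 -0.16]
tool shift mm [ 9.  -1.2  4.4] turn deg 0.01 alt -179.99
z axis [ 0.994  0.112 -0.006] y axis [-0.112  0.994 -0.003]
[-0.0016  0.0011  0.0006 -0.0001  0.0007 -0.0003]
```

View pics/s22.png

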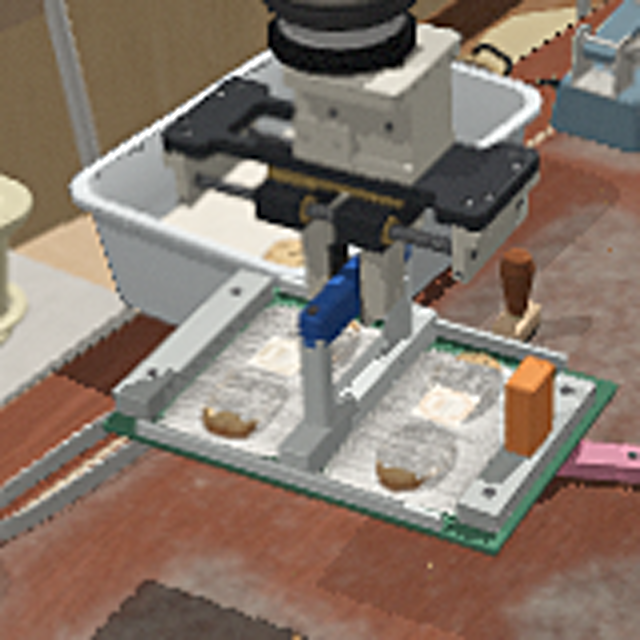

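The packet is still against the wall, with the green deck strip outside the bar at about (590,400). The feet are about 162 mm up and the arm is still, so I'm handing in.

```bash
python3 -c "
from sh import *
c=cap('scene'); a=cv2.imread('pics/scene0.png')
for n,b in (('timer',(372,160,400,186)),('stamp',(308,132,330,162)),('counter',(176,242,200,272))): print(n,shift(c,'pics/scene0.png',b))
plan(600.7,43.3,228,6.45)
from plant import close_job
print(close_job())"
```

```text
timer (array([0.11, 0.67]), 1.01)
stamp (array([-0.24, -0.08]), 1.0)
counter (array([0.03, 0.28]), 0.63)
t 37.5 pos [596.3  44.1 237.1] zdir 6.46 tilt [-0.0059 -0.0033 -1.    ] grip 16.2 F [ 0.  -0.6 -7. ] j [-0.05  0.47  1.29 -0.    1.38 -0.16]
tool shift mm [ 9.1 -1.2  4.4] turn deg 0.01 alt -179.99
z axis [ 0.994  0.112 -0.006] y axis [-0.112  0.994 -0.003]
the job is handed in; nothing more can be done
None
```

I set the stop bar along the near packet's outer edge, slid it in until the packet met the centre wall, and let go. Then I lifted the carrier by its blue handle, and the arm is still holding it up. The job was handed in at 37.5 s with no verdict reported.

**First lift failed:** I moved in steps that were too abrupt, and the packet and bar slid about 5 mm outward. I set the carrier down, let go of it, pushed the bar flush again and lifted again with smooth steps.

**Last checks:**
- **Height and level:** the feet are about 162 mm above the table. The tool has turned about 0.8° since it gripped the handle, and the arm is still.
- **Grip:** the fingers hold the handle at 16 mm and carry about 7 N.
- **Packets and bar:** the last picture shows the near packet against the wall with the bar flush along it. The far packet is in its bay.
- **Centring:** I could only estimate this, to about 2 mm, because the arm hid the near bay from the top camera.
- **Bystanders:** the stamp moved less than 0.3 px between the first and last pictures. The timer read 0.7 px and the tally counter 0.3 px with a weak match. The arm never went near them at table height, so I think these are shadow effects, but I did not check further.

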